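Take the drill guide off the dowelling jig, press the dowels home, latch the keeper strap

ROBOT

A 7-joint arm with a two-finger parallel gripper is mounted at the origin on a cart in front of the work surface, level with it; the furniture and walls round the work are solid. World frame = base frame: x ahead of the robot, y to its left, z up, the work surface at z = 0. Lengths are in m, angles in rad, forces in N, time in s.
With the tool pointing down it reaches from about 0.4 to 0.85 m from the base axis. Payload 10.4 kg.
Tool frame: the origin (TCP) lies midway between the tips of the shut fingers; the grasp point (between the pads) lies 19 mm behind it; z points along the fingers, y is the line along which they close (so a half turn about z gives the same grasp; the last joint's range is limited). The gripper opens to 87 mm and grips with 3 to 60 N. Pads are 19 mm wide; open, the fingers measure 117 mm over their backs; the gripper's body (75 mm by 190 mm) begins 51 mm behind the grasp point.
Start: joints at [-1.299, 0.332, -0.065, 1.46, 0.022, 1.35, -0.088], TCP at [0.182, 0.598, 0.223] pointing down, gripper open.
Joint ranges: [-2.6, 2.6], [-0.5, 2.12], [-1.47, 1.34], [0.16, 2.42], [-1.27, 4.41], [0.06, 2.06], [-2.6, 2.6]. Speed limits (rad/s): [2.22, 2.22, 2.79, 2.79, 3.14, 3.14, 3.14].

INTERFACE

Orientations are given as a 3x3 rotation matrix whose columns are the frame's x, y, z axes.
In Python, from plant import arm, read_camera, calibration, order, look_for gives the robot as it stands.
- The arm moves only by the tool servo_tool, never from a script. Its argument "moves" is a list of rows, each a list of 6 numbers: the shift along the tool's x, y, z in units of 3 cm (1.0 is 3 cm), then the turn, a rotation vector about the tool's x, y, z in units of 5 degrees (1.0 is 5 degrees). In form: [[tx, ty, tz, rx, ry, rz], ...]. A call has 1 to 12 rows; each row shifts and turns the commanded pose from where the row before left it, along the tool's axes as they then stand; what a row does not reach is not made up. A row lasts 1/12 s, in which the tool goes at most 41.7 mm and 7.16 degrees, less where a joint would pass 70% of its speed; a pose out of reach is approached as far as the arm can. A call with a number of a shift or a turn outside -1 to 1 is refused whole. A call with a gripper value outside its range is refused whole. "grip" is the opening in per cent of the stroke, from 0 (shut) to 100 (fully open), set as the call begins (left out, the last holds). The fingers move at their own pace and stop on an object; "newtons" is the grip in N (left out, the last holds). Time passes only in rows, so rows that do not move let the fingers close. It gives the time, the measured TCP pose, the force, the opening and the grip force at its end, in the units of the state.
- arm.get_state(): the state, without advancing time (a new reading comes with each control period).
- read_camera(name): name is "scene" or "top" or "wrist"; returns the picture (420x560x3 uint8, blue, green, red); there is no depth.
- calibration(name): a dict with "vfov" (degrees; the focal length in pixels is half the picture's height over the tangent of half this angle, whatever the lens; pixels are square), "cx", "cy" (the principal point, pixels), "eye" and "attitude" of the camera in the world. Camera axes: x right, y down, z forward; pixel columns grow to the right and rows downward; lengths in m; the calibration is good to about 2 mm. A picture is of the moment at which its call begins: read the wrist's pose just before it. calibration takes no time and is no camera call; for the wrist camera it gives the pose at the moment of the call.
- order.job_done(): hands the job in; it is judged then, once.
Trained networks look in the newest picture that a camera, given by its name, has taken for a name from the list of things; names that differ only in an ending like _2 or _b are one class to them, and where a whole thing is asked for, a point or a joint stands for the part that bears it (a point fixed in the world has none). Each returns a list of dicts, best first, with "conf" (0 to 1); they miss things now and then, are a little off and sometimes report something else, mostly with a low value. They report only what shows in the picture. A call takes as long as a camera call. They do not tell look-alikes from the thing itself.
- look_for(camera, label): "centre" ([x, y, z] in m, in the coordinates of the camera as it stood for that picture, good to about 4 mm: the middle of the surface that is visible of it).
The state is a dict: "clock": time; "joints": joint angles; "qd": joint speeds; "joint_efforts": joint torques, N m; "tool_pos": TCP position; "tool_rot": TCP orientation; "ft_force": force on the tool from outside, world axes, zero at the start; "torque": the same for the moment, N m; "width": finger opening in m; "finger_force": force on a finger pad.
Only numpy, scipy, OpenCV 4.12 (cv2) and the standard library are available. Lean on these libraries where they do the work, as an engineer would, in place of code of your own. Each camera call takes 0.05 s, during which the arm holds its last target. There are 200 camera calls.

TASK

The rail end in the dowelling jig is drilled: loosen the two captive quarter-turn thumbscrews one after the other, lift the drill guide off and lay it flat, the same way up, in its felt-lined tray. Then press every dowel that stands in the caddy fully home in the jig, one to a hole (any holes), and last of all swing the keeper strap over the dowels until its slot is fully round the catch stud, so that they cannot creep back out while the glue sets. Leave the other things on the bench where they are.

Things in the scene. Friction and masses are not known exactly. Their poses are not given: they have to be found in the camera images.
- jig: dowelling jig, fixed: plywood base 150 (x) x 290 (y) x 12 mm, origin under its centre, row of holes along y; on it the pine rail end (44 mm wide, 118 long, top face 60 mm above the worktop) held between low cheeks (top at 38 mm), a wooden lug at each end of it (top also at 60 mm, y = 60 to 89 mm), the strap's pivot post at y = -124, the catch stud at y = +124 mm
- screw_a (a joint): captive quarter-turn thumbscrew at jig y = -74 mm; hinge about the vertical, rad: 0 = locked (wing across the guide's slot, along the row of holes), 1.571 = end stop, loose (wing in line with the slot). Loosens anticlockwise seen from above, stays where it is left (friction 0.06 N m); the guide lifts off over the wing only past about 1.40. Starts at 0 to 0.25
- screw_a_grip (a point): centre of that thumbscrew's wing, on its vertical axis: upright steel plate 12 mm thick (own x), 32 mm long (own y), 22 mm high, its underside 2 mm above the guide's upper face. Pinch it across the 12 mm and turn
- screw_b (a joint): the same kind of thumbscrew at jig y = +74 mm, same values and start
- screw_b_grip (a point): centre of its wing, as for screw_a_grip
- guide_mid (a point): drill guide, loose aluminium bar 58 (x) x 184 (y) x 10 mm, 0.2 to 0.4 kg; point at mid-thickness, z up. Three bushings (20 mm bore, a dowel does not pass), a 39 x 19 mm slot near each end for the wings. Starts on rail end and lugs, overhanging the rail end 7 mm each side; fences by its edges at the screws end 3 mm below its top. Grip across 58 mm at mid-length, lift 45 mm to clear the wings
- tray_floor (a point): centre of the felt floor (8 mm above the worktop) of the guide's open plywood tray, fixed; inside 228 (x) x 128 (y) mm, rim 10 mm above the floor; x along the tray's length. The guide lies lengthwise in it
- caddy: loose wooden dowel caddy 150 (x) x 60 (y) x 44 mm, 0.7 kg, origin under its centre; three wells of 22 mm at x = -44, 0, +44 mm, 32 mm deep; a dowel may lean a few degrees in its well
- dowel0_mid (a point): loose fluted beech dowel, plain cylinder 20 mm diameter, 70 mm long, 30 g; point at its centre, half-way up, z along its length; it stands upright in a well of the caddy (its lower 32 mm hidden, 38 mm showing) unless absent in this run
- dowel1_mid (a point): loose fluted beech dowel, plain cylinder 20 mm diameter, 70 mm long, 30 g; point at its centre, half-way up, z along its length; it stands upright in a well of the caddy (its lower 32 mm hidden, 38 mm showing) unless absent in this run
- dowel2_mid (a point): loose fluted beech dowel, plain cylinder 20 mm diameter, 70 mm long, 30 g; point at its centre, half-way up, z along its length; it stands upright in a well of the caddy (its lower 32 mm hidden, 38 mm showing) unless absent in this run
- jig_hole0 (a point): mouth centre of a blind hole in the top face of the rail end, at jig y = -42 mm (nearest the strap's pivot): 21 mm wide, 32 mm deep, sharp unchamfered edge; axes of the jig, z up. A dowel fully home stands 38 mm proud, its centre 3 mm above the mouth. Under the guide at the start
- jig_hole1 (a point): mouth centre of a blind hole in the top face of the rail end, at jig y = 0 mm (the middle one): 21 mm wide, 32 mm deep, sharp unchamfered edge; axes of the jig, z up. A dowel fully home stands 38 mm proud, its centre 3 mm above the mouth. Under the guide at the start
- jig_hole2 (a point): mouth centre of a blind hole in the top face of the rail end, at jig y = 42 mm (nearest the catch stud): 21 mm wide, 32 mm deep, sharp unchamfered edge; axes of the jig, z up. A dowel fully home stands 38 mm proud, its centre 3 mm above the mouth. Under the guide at the start
- strap (a joint): keeper strap, steel bar 26 mm wide, 6 mm thick, on a vertical pivot; rad: 0 = closed, over the row of holes with its slot round the stud (end stop). Starts open, swung away from the robot, at 1.2 to 1.55; closes anticlockwise seen from above; stays where it is left (friction 0.25 N m). Its underside passes 2.5 mm over dowels that are home and strikes any that stand prouder
- strap_knob (a point): centre of the black knob near the strap's free end: upright cylinder 22 mm diameter, 26 mm high; the strap's upper face is 16 mm below this point (106 mm above the worktop); 212 mm from the pivot; own y points along the strap away from the pivot
- strap_pivot (a point): axis of the strap's pivot, at the strap's mid-thickness (104 mm above the worktop), axes of the jig; its bolt head rises to 114 mm above the worktop
- catch_stud (a point): the catch: fixed upright stud 10 mm thick with a 22 mm head that rises to 113 mm above the worktop; point at the strap's mid-thickness
- glue: bystander: wood glue bottle, 66 mm wide, 157 mm tall, origin under its centre; leave alone
- tape: bystander: tape measure, 82x33x69 mm, origin under its centre; leave alone
- offcut: bystander: timber off-cut 40x100x45 mm, origin under its centre; leave alone
- square: bystander: try square 130x198x17 mm lying flat, origin under its centre; leave alone
Not all that is in view belongs to the job. Of the things that look like the caddy, the largest one is meant.

How it is judged:
By the outcome, as a careful person would: the job done as asked, in the order asked, and still so for the second after the job is handed in, with the robot touching nothing.
Of dowel0, dowel1, dowel2 only 2 to 3 are there at a start; the rules pass over those that are not, and their reading is None.
At some moment in a run one of caddy may be knocked a few centimetres aside while the robot is not near it.
It also fails if it takes over 210 s, if anything falls off the work surface, if the arm or the gripper's body presses on something with over 40 N, if the wrist force passes 120 N, or if a joint passes its speed limit or range.

## Working session

There is one attempt and no reset: what is moved stays moved. The work goes in short steps, Python scripts to look and compute and a tool call to move; the robot and the scene stay as the last step left them, time stands still between calls to the robot, and variables do not carry over. Pictures are saved under pics/ and viewed, at most 14 in all, crops included, and the job is handed in when it is done.

Besides the shell and the picture viewer there is one more tool, called as name(argument=value, ...), one argument or row to a line, values as JSON. servo_tool: Moves the arm, as the interface text tells. Its arguments: {"type":"object","properties":{"moves":{"type":"array"},"grip":{"type":"number"},"newtons":{"type":"number"}},"required":["moves"]}

```bash
mkdir -p pics; ls
cat > h.py <<'E'
import numpy as np, cv2
from plant import arm, read_camera, calibration, order, look_for
def find(cam,labels):
    c=calibration(cam); A=np.array(c['attitude']); e=np.array(c['eye'])
    for l in labels:
        for d in look_for(cam,l)[:3]:
            print(cam,l,round(d['conf'],2),np.round(A@np.array(d['centre'])+e,3))
def snap(cam,name):
    im=read_camera(cam); cv2.imwrite('pics/'+name,im); return im
def ray(cam,u,v,z,c=None):
    c=c or calibration(cam); A=np.array(c['attitude']); e=np.array(c['eye'])
    f=210/np.tan(np.radians(c['vfov'])/2)
    d=A@np.array([(u-c['cx'])/f,(v-c['cy'])/f,1.]); return e+d*(z-e[2])/d[2]
def st():
    s=arm.get_state(); print(round(s['clock'],2),np.round(s['tool_pos'],4),np.round(s['tool_rot'],3).tolist(),np.round(s['ft_force'],1),round(s['width'],4)); return s
E
python3 - <<'E'
from h import *
st()
for c in('top','scene'):
    snap(c,c+'0.png')
    k=calibration(c); print({a:np.round(b,4).tolist() for a,b in k.items()} if isinstance(k,dict) else k)
    find(c,['jig','screw_a_grip','guide_mid','tray_floor','caddy','dowel0_mid','strap_knob','strap_pivot','catch_stud','glue','tape','offcut','square'])
E
```

```text
pics
0.0 [0.1815 0.5977 0.2218] [[-0.957, 0.291, -0.0], [0.291, 0.957, -0.001], [-0.0, -0.001, -1.0]] [ 0.3  0.2 -0.8] 0.087
{'vfov': 52.3379, 'cx': 275.6196, 'cy': 206.0338, 'eye': [0.4609, -0.0135, 1.2689], 'attitude': [[-0.0065, -0.9972, 0.0745], [-0.9999, 0.0058, -0.0101], [0.0096, -0.0745, -0.9972]]}
top jig 0.84 [ 0.482 -0.042  0.013]
top guide_mid 0.59 [ 0.443 -0.303  0.082]
top guide_mid 0.58 [ 0.47  -0.012  0.071]
top tray_floor 0.72 [0.496 0.301 0.006]
top tray_floor 0.42 [ 0.48  -0.044  0.01 ]
top caddy 0.88 [ 0.629 -0.433  0.032]
top caddy 0.7 [ 0.485 -0.302  0.041]
top caddy 0.68 [ 0.663 -0.1    0.033]
top dowel0_mid 0.46 [ 0.445 -0.301  0.085]
top strap_knob 0.92 [ 0.583 -0.147  0.105]
top strap_knob 0.32 [ 0.485 -0.044  0.012]
top strap_pivot 0.84 [ 0.481 -0.047  0.009]
top strap_pivot 0.37 [ 0.485 -0.303  0.04 ]
top catch_stud 0.79 [ 0.485 -0.041  0.005]
top catch_stud 0.68 [0.719 0.143 0.008]
top catch_stud 0.24 [ 0.486 -0.302  0.04 ]
top glue 0.63 [0.713 0.257 0.119]
top tape 0.86 [0.682 0.378 0.057]
top tape 0.59 [ 0.462 -0.09   0.092]
top offcut 0.61 [ 0.672 -0.25
[... 334 characters left out ...]
0.062]
scene jig 0.57 [ 0.454 -0.1    0.022]
scene jig 0.25 [ 0.478 -0.319  0.067]
scene guide_mid 0.9 [ 0.463 -0.012  0.073]
scene guide_mid 0.47 [ 0.596 -0.157  0.105]
scene tray_floor 0.78 [0.48  0.297 0.012]
scene caddy 0.86 [ 0.612 -0.45   0.037]
scene caddy 0.81 [ 0.648 -0.108  0.025]
scene caddy 0.79 [ 0.468 -0.336  0.035]
scene dowel0_mid 0.75 [ 0.434 -0.315  0.063]
scene strap_knob 0.71 [ 0.598 -0.156  0.107]
scene strap_knob 0.18 [0.699 0.146 0.009]
scene catch_stud 0.77 [ 0.457 -0.105  0.023]
scene glue 0.85 [0.71  0.245 0.078]
scene tape 0.59 [0.678 0.364 0.044]
scene offcut 0.62 [ 0.66  -0.268  0.038]
scene square 0.57 [0.697 0.15  0.009]
scene square 0.43 [ 0.592 -0.154  0.103]
```

View pics/top0.png

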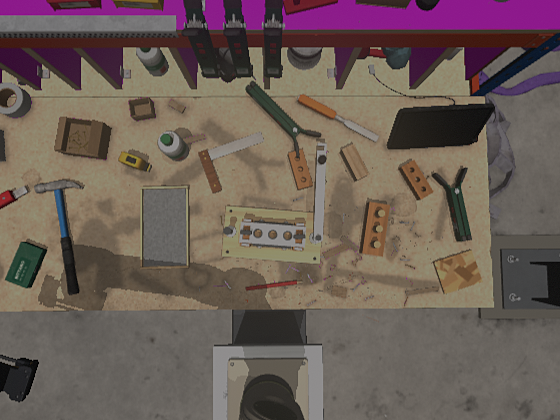

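View pics/scene0.png

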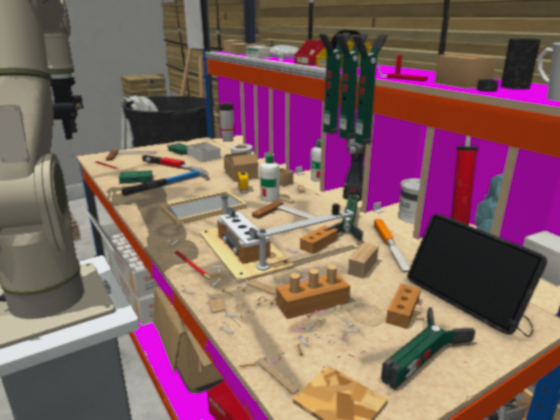

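Run:
```python
from h import *
im=cv2.imread('pics/top0.png')
cv2.imwrite('pics/c1.png',cv2.resize(im[130:275,205:445],None,fx=3.3,fy=3.3,interpolation=cv2.INTER_CUBIC))
```

```text
(no output)
```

View pics/c1.png

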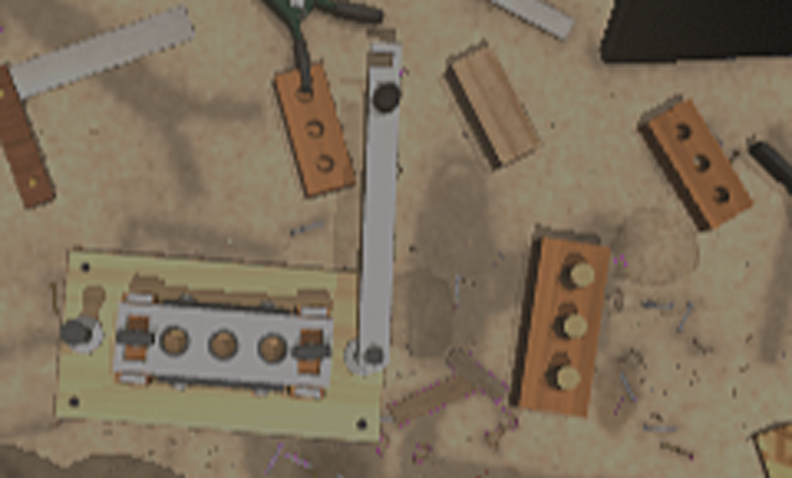

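Candidates for the caddy, in the top picture: (376,228), large and holding three dowels; (300,170) and (415,179), small and empty. The one at (376,228) is the largest, and the crop confirms it holds three dowels. The wings of screw_b and screw_a are at about (246,232) and (299,236). The pivot is at (318,238) and the knob at (322,160).

```bash
cat >> h.py <<'E'
def go(p=None,yaw=None,s=None):
    "print shift in tool axes (units 3cm) and tool-z turn (units 5deg) to reach TCP p with tool y at world yaw (deg, mod 180)"
    s=s or arm.get_state(); R=np.array(s['tool_rot'])
    tilt=np.cross(R[:,2],[0,0,-1]); tl=R.T@tilt
    print('level rx,ry',np.round(np.degrees(tl[:2])/5,2))
    if p is not None: print('shift units',np.round(R.T@(np.array(p)-s['tool_pos'])/.03,2))
    a=np.degrees(np.arctan2(R[1,1],R[0,1]))
    if yaw is not None:
        d=(yaw-a+90)%180-90; print('yaw now',round(a,1),'rz units',round(-d/5,2))
E
python3 - <<'E'
from h import *
P={}
for n,u,v,z in [('b',245.9,232.4,.094),('a',299.2,236.4,.094),('h2',205+174/3.3,130+341/3.3,.070),('h1',205+223/3.3,130+345/3.3,.07),('h0',205+273/3.3,130+348/3.3,.07),('piv',205+373/3.3,130+354/3.3,.114),('stud',205+74/3.3,130+334/3.3,.113),('knob',205+386/3.3,130+97/3.3,.135),('trayTL',142,186,.018),('trayTR',187.5,186,.018),('trayBL',142,267,.018),('trayBR',188,266,.018),
 ('d0',205+563/3.3,130+376/3.3,.082),('d1',205+572/3.3,130+326/3.3,.082),('d2',205+580/3.3,130+276/3.3,.082)]:
    P[n]=ray('top',u,v,z); print(n,np.round(P[n],4))
d=P['b']-P['a']; print(np.degrees(np.arctan2(d[1],d[0])),np.linalg.norm(d))
go([.40,-.01,.25],0)
E
```

```text
b [0.4766 0.0566 0.094 ]
a [ 0.4647 -0.0895  0.094 ]
h2 [0.4741 0.025  0.07  ]
h1 [ 0.4704 -0.0166  0.07  ]
h0 [ 0.4676 -0.059   0.07  ]
piv [ 0.462 -0.139  0.114]
stud [0.4798 0.1053 0.113 ]
knob [ 0.6704 -0.1502  0.135 ]
trayTL [0.6156 0.3659 0.018 ]
trayTR [0.6149 0.2326 0.018 ]
trayBL [0.3795 0.362  0.018 ]
trayBR [0.3814 0.229  0.018 ]
d0 [ 0.4425 -0.3021  0.082 ]
d1 [ 0.4844 -0.3107  0.082 ]
d2 [ 0.5266 -0.3185  0.082 ]
85.35004135527794 0.14662380424465374
level rx,ry [ 0. -0.]
shift units [-12.86 -17.28  -0.92]
yaw now 73.1 rz units 14.62
```

servo_tool(
  moves=[
    [-0.71, -0.96, 0, 0, 0, 0],
    [-0.71, -0.96, 0, 0, 0, 0],
    [-0.71, -0.96, 0, 0, 0, 0],
    [-0.71, -0.96, 0, 0, 0, 0],
    [-0.71, -0.96, 0, 0, 0, 0],
    [-0.71, -0.96, 0, 0, 0, 0],
    [-0.71, -0.96, 0, 0, 0, 0],
    [-0.71, -0.96, 0, 0, 0, 0],
    [-0.71, -0.96, 0, 0, 0, 0],
    [-0.71, -0.96, 0, 0, 0, 0],
    [-0.71, -0.96, 0, 0, 0, 0],
    [-0.71, -0.96, 0, 0, 0, 0],
  ],
)

```text
clock: 2.4
tool_pos: [0.326, 0.1915, 0.2227]
tool_rot: [[-0.957, 0.29, 0.0], [0.29, 0.957, 0.001], [-0.0, 0.001, -1.0]]
ft_force: [0.8, 0.4, -0.4]
width: 0.0871
finger_force: 0.0
```

servo_tool(
  moves=[
    [-0.71, -0.96, -0.15, 0, 0, 0],
    [-0.71, -0.96, -0.15, 0, 0, 0],
    [-0.71, -0.96, -0.15, 0, 0, 0],
    [-0.71, -0.96, -0.15, 0, 0, 0],
    [-0.71, -0.96, -0.15, 0, 0, 0],
    [-0.71, -0.96, -0.15, 0, 0, 0],
    [0, 0, 0, 0, 0, 1],
    [0, 0, 0, 0, 0, 1],
    [0, 0, 0, 0, 0, 1],
    [0, 0, 0, 0, 0, 1],
    [0, 0, 0, 0, 0, 1],
    [0, 0, 0, 0, 0, 1],
  ],
)

```text
clock: 3.4
tool_pos: [0.3978, -0.0094, 0.2497]
tool_rot: [[-0.68, 0.733, 0.0], [0.733, 0.68, 0.0], [0.0, 0.001, -1.0]]
ft_force: [-0.5, 0.6, 0.2]
width: 0.0874
finger_force: 0.0
```

servo_tool(
  moves=[
    [0, 0, 0, 0, 0, 1],
    [0, 0, 0, 0, 0, 1],
    [0, 0, 0, 0, 0, 1],
    [0, 0, 0, 0, 0, 1],
    [0, 0, 0, 0, 0, 1],
    [0, 0, 0, 0, 0, 1],
    [0, 0, 0, 0, 0, 1],
    [0, 0, 0, 0, 0, 1],
    [0, 0, 0, 0, 0, 0.6],
    [0, 0, 0, 0, 0, 0],
  ],
  grip=50,
)

```text
clock: 4.23
tool_pos: [0.3978, -0.0095, 0.2497]
tool_rot: [[0.001, 1.0, 0.0], [1.0, -0.001, 0.0], [0.0, 0.0, -1.0]]
ft_force: [0.2, -0.1, -0.7]
width: 0.0438
finger_force: 0.0
```

Run:
```python
from h import *
s=st(); print(np.round(s['joints'],2)); c=calibration('wrist'); print({a:np.round(b,3).tolist() for a,b in c.items()})
im=snap('wrist','w1.png'); find('wrist',['screw_a_grip','guide_mid'])
```

```text
4.23 [ 0.3978 -0.0095  0.2497] [[0.001, 1.0, 0.0], [1.0, -0.001, 0.0], [0.0, 0.0, -1.0]] [ 0.2 -0.1 -0.7] 0.0438
[-0.57 -0.24  0.41  1.98  0.1   1.39 -0.19]
{'vfov': 67.397, 'cx': 275.688, 'cy': 203.347, 'eye': [0.397, 0.06, 0.413], 'attitude': [[1.0, -0.0, 0.001], [0.0, -0.968, -0.251], [0.001, 0.251, -0.968]]}
wrist guide_mid 0.73 [ 0.47  -0.005  0.071]
wrist guide_mid 0.24 [0.453 0.052 0.012]
```

View pics/w1.png

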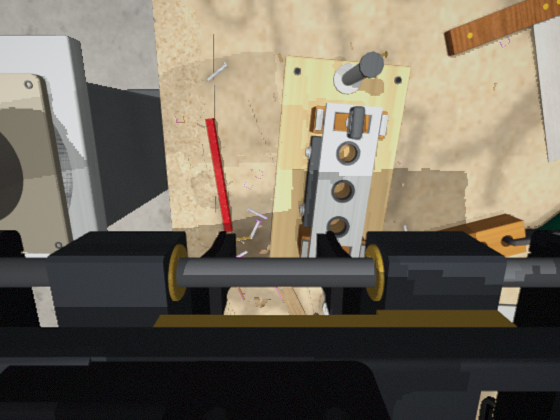

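The wrist picture shows the wing of screw_b at (356,121), the bushings at (347,152), (343,189) and (338,227), and the stud head at (372,65).

Run:
```python
from h import *
for n,u,v,z in [('b top',356,110,.094),('b bot',357,137,.094),('b',356.5,123,.094),('h2',347,152,.07),('h1',343,189,.07),('h0',338,227,.07),('stud',372,65,.113)]:
    print(n,np.round(ray('wrist',u,v,z),4))
im=cv2.imread('pics/w1.png'); cv2.imwrite('pics/c2.png',cv2.resize(im[45:245,270:430],None,fx=3,fy=3,interpolation=cv2.INTER_CUBIC))
```

```text
b top [0.4752 0.0715 0.094 ]
b bot [0.4779 0.0458 0.094 ]
b [0.4765 0.0593 0.094 ]
h2 [0.4743 0.0288 0.07  ]
h1 [ 0.4724 -0.012   0.07  ]
h0 [ 0.4693 -0.0565  0.07  ]
stud [0.482  0.1091 0.113 ]
```

View pics/c2.png

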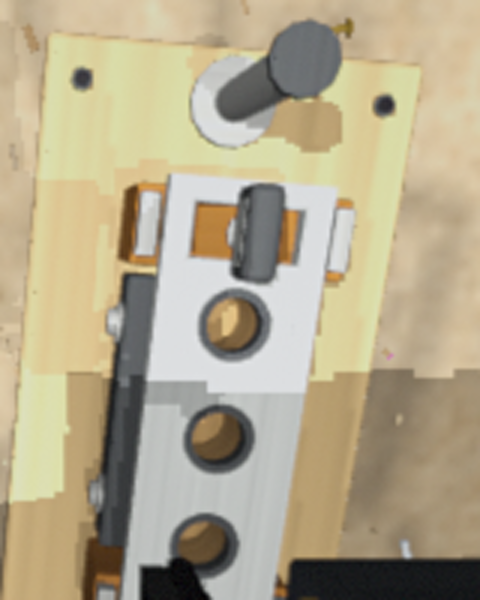

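Run:
```python
from h import *
go([.477,.0587,.13],2)
```

```text
level rx,ry [ 0. -0.]
shift units [2.26 2.65 3.99]
yaw now 0.2 rz units -0.36
```

servo_tool(
  moves=[
    [0.57, 0.66, 0.5, 0, 0, -0.36],
    [0.57, 0.66, 0.5, 0, 0, 0],
    [0.56, 0.67, 0.5, 0, 0, 0],
    [0.56, 0.66, 0.5, 0, 0, 0],
    [0, 0, 0.5, 0, 0, 0],
    [0, 0, 0.5, 0, 0, 0],
    [0, 0, 0.5, 0, 0, 0],
    [0, 0, 0.5, 0, 0, 0],
    [0, 0, 0.5, 0, 0, 0],
    [0, 0, 0.5, 0, 0, 0],
    [0, 0, 0, 0, 0, 0],
  ],
)

```text
clock: 5.3
tool_pos: [0.4739, 0.0602, 0.0971]
tool_rot: [[-0.035, 0.999, -0.004], [0.999, 0.035, -0.001], [-0.001, -0.004, -1.0]]
ft_force: [-0.3, -0.2, -1.0]
width: 0.0438
finger_force: 0.0
```

Run:
```python
from h import *
go([.477,.0587,.074],2); im=snap('wrist','w2.png')
```

```text
level rx,ry [-0.04  0.01]
shift units [-0.05  0.1   0.77]
yaw now 2.0 rz units 0.0
```

View pics/w2.png

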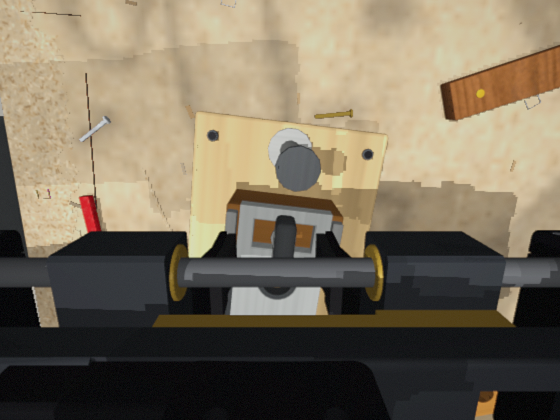

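The wing (x about 286) sits between the fingers (228 and 330), so I descend and close.

servo_tool(
  moves=[
    [-0.05, 0.1, 0.4, 0, 0, 0],
    [0, 0.05, 0.37, 0, 0, 0],
    [0, 0, 0, 0, 0, 0],
  ],
)

```text
clock: 5.6
tool_pos: [0.4796, 0.059, 0.0753]
tool_rot: [[-0.034, 0.999, -0.002], [0.999, 0.034, -0.001], [-0.001, -0.002, -1.0]]
ft_force: [-0.2, -0.3, -1.4]
width: 0.0433
finger_force: 0.0
```

servo_tool(
  moves=[
    [0, 0, 0, 0, 0, 0],
    [0, 0, 0, 0, 0, 0],
    [0, 0, 0, 0, 0, 0],
    [0, 0, 0, 0, 0, 0],
    [0, 0, 0, 0, 0, 0],
    [0, 0, 0, 0, 0, 0],
    [0, 0, 0, 0, 0, 0],
  ],
  grip=0,
  newtons=30,
)

```text
clock: 6.18
tool_pos: [0.4786, 0.0589, 0.0764]
tool_rot: [[-0.033, 0.999, -0.003], [0.999, 0.033, -0.0], [0.0, -0.003, -1.0]]
ft_force: [-8.6, -1.0, 8.8]
width: 0.0116
finger_force: 29.9
```

servo_tool(
  moves=[
    [0, -0.04, 0, 0, 0, -1],
    [0, 0, 0, 0, 0, -1],
    [0, 0, 0, 0, 0, -1],
    [0, 0, 0, 0, 0, -1],
    [0, 0, 0, 0, 0, -1],
    [0, 0, 0, 0, 0, -1],
    [0, 0, 0, 0, 0, -1],
    [0, 0, 0, 0, 0, -1],
    [0, 0, 0, 0, 0, -1],
  ],
)

```text
clock: 6.93
tool_pos: [0.4779, 0.0586, 0.0765]
tool_rot: [[-0.733, 0.68, -0.002], [0.68, 0.733, -0.0], [0.001, -0.002, -1.0]]
ft_force: [-5.8, -2.6, 6.5]
width: 0.0119
finger_force: 29.9
```

Run:
```python
from h import *
s=st(); print(np.round(s['torque'],2),np.round(s['joints'],2)); go([.477,.0587,.074],86)
```

```text
6.93 [0.4779 0.0586 0.0765] [[-0.733, 0.68, -0.002], [0.68, 0.733, -0.0], [0.001, -0.002, -1.0]] [-5.8 -2.6  6.5] 0.0119
[-0.54  1.31 -0.09] [-0.54  0.16  0.35  2.01 -0.07  0.98  0.66]
level rx,ry [-0.02 -0.02]
shift units [ 0.03 -0.02  0.08]
yaw now 47.1 rz units -7.77
```

servo_tool(
  moves=[
    [0, 0, 0, 0, 0, -1],
    [0, 0, 0, 0, 0, -1],
    [0, 0, 0, 0, 0, -1],
    [0, 0, 0, 0, 0, -1],
    [0, 0, 0, 0, 0, -1],
    [0, 0, 0, 0, 0, -1],
    [0, 0, 0, 0, 0, -1],
    [0, 0, 0, 0, 0, -1],
    [0, 0, 0, 0, 0, -0.3],
    [0, 0, 0, 0, 0, 0],
  ],
)

```text
clock: 7.77
tool_pos: [0.4777, 0.058, 0.0764]
tool_rot: [[-1.0, 0.027, -0.003], [0.027, 1.0, -0.001], [0.003, -0.001, -1.0]]
ft_force: [-8.0, -3.5, 5.7]
width: 0.0121
finger_force: 30.3
```

Run:
```python
from h import *
s=st(); print(np.round(s['torque'],2),np.round(s['joints'],2)); go([.477,.0587,.074],86)
```

```text
7.77 [0.4777 0.058  0.0764] [[-1.0, 0.027, -0.003], [0.027, 1.0, -0.001], [0.003, -0.001, -1.0]] [-8.  -3.5  5.7] 0.0121
[-0.69  1.52 -0.51] [-0.48  0.16  0.28  2.01 -0.05  0.98  1.37]
level rx,ry [-0.01 -0.03]
shift units [0.03 0.02 0.08]
yaw now 88.4 rz units 0.49
```

servo_tool(
  moves=[
    [0, 0, 0, 0, 0, 0],
    [0, 0, 0, 0, 0, 0],
    [0, 0, 0, 0, 0, 0],
    [0, 0, 0, 0, 0, 0],
    [0, 0, -0.7, 0, 0, 0],
    [0, 0, -0.7, 0, 0, 0],
    [0, 0, -0.7, 0, 0, 0],
    [0, 0, -0.4, 0, 0, 0],
    [0, -1, 0, 0, 0, 0],
    [0, -1, 0, 0, 0, 0],
    [0, -1, 0, 0, 0, 0],
    [0, -1, 0, 0, 0, 0],
  ],
  grip=50,
)

```text
clock: 8.77
tool_pos: [0.4755, -0.062, 0.1517]
tool_rot: [[-1.0, 0.027, 0.001], [0.027, 1.0, 0.0], [-0.001, 0.0, -1.0]]
ft_force: [-0.5, -0.1, -0.1]
width: 0.0437
finger_force: 0.0
```

servo_tool(
  moves=[
    [0.1, -0.9, 0, 0, 0, 1],
    [0, 0, 0, 0, 0, 1],
    [0, 0, 0, 0, 0, 1],
    [0, 0, 0, 0, 0, 1],
    [0, 0, 0, 0, 0, 1],
    [0, 0, 0, 0, 0, 1],
    [0, 0, 0, 0, 0, 1],
    [0, 0, 0, 0, 0, 1],
    [0, 0, 0, 0, 0, 1],
    [0, 0, 0, 0, 0, 1],
    [0, 0, 0, 0, 0, 1],
    [0, 0, 0, 0, 0, 1],
  ],
)

```text
clock: 9.77
tool_pos: [0.472, -0.0877, 0.1515]
tool_rot: [[-0.472, 0.882, 0.0], [0.882, 0.472, 0.0], [-0.0, 0.0, -1.0]]
ft_force: [-0.1, -0.3, -0.2]
width: 0.0431
finger_force: 0.0
```

servo_tool(
  moves=[
    [0, 0, 0, 0, 0, 1],
    [0, 0, 0, 0, 0, 1],
    [0, 0, 0, 0, 0, 1],
    [0, 0, 0, 0, 0, 1],
    [0, 0, 0, 0, 0, 1],
    [0, 0, 0, 0, 0, 1],
    [0, 0, 0, 0, 0, 0],
  ],
)

```text
clock: 10.35
tool_pos: [0.472, -0.0877, 0.1515]
tool_rot: [[0.032, 1.0, 0.0], [1.0, -0.032, 0.0], [0.0, 0.0, -1.0]]
ft_force: [-0.3, -0.3, 0.3]
width: 0.0435
finger_force: 0.0
```

Run:
```python
from h import *
s=st(); go([.467,-.0896,.10],-3); im=snap('wrist','w3.png')
```

```text
10.35 [ 0.472  -0.0877  0.1515] [[0.032, 1.0, 0.0], [1.0, -0.032, 0.0], [0.0, 0.0, -1.0]] [-0.3 -0.3  0.3] 0.0435
level rx,ry [ 0. -0.]
shift units [-0.07 -0.16  1.72]
yaw now -1.8 rz units 0.24
```

View pics/w3.png

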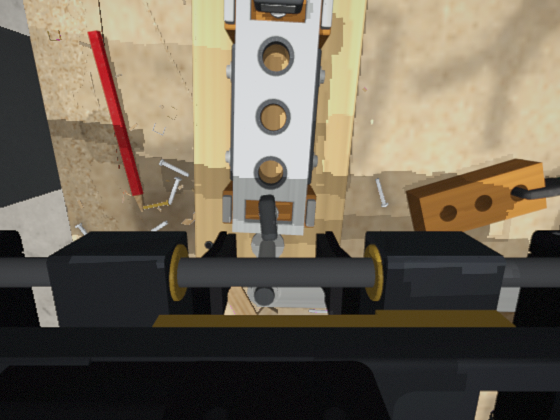

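Wing a spans (266,198) to (268,238), and screw_b's wing now lies across the guide (loose). I'll compute the shift.

Run:
```python
from h import *
a=ray('wrist',266.5,200,.094); b=ray('wrist',268,232,.094); print(a,b,np.degrees(np.arctan2(*(a-b)[[1,0]])))
for p in [(275.5,55),(273,117),(270,172)]: print(ray('wrist',*p,.07))
```

```text
[ 0.46524351 -0.0726934   0.094     ] [ 0.46556149 -0.09717799  0.094     ] 90.74403943542032
[0.4743058 0.0280649 0.07     ]
[ 0.4713494 -0.014669   0.07     ]
[ 0.46786757 -0.05613145  0.07      ]
```

servo_tool(
  moves=[
    [-0.03, -0.21, 0.4, 0, 0, -0.5],
    [0, 0, 0.5, 0, 0, 0],
    [0, 0, 0.5, 0, 0, 0],
    [0, 0, 0.5, 0, 0, 0],
    [0, 0, 0.4, 0, 0, 0],
    [0, 0, 0.25, 0, 0, 0],
    [0, 0, 0, 0, 0, 0],
    [0, 0, 0, 0, 0, 0],
  ],
)

```text
clock: 11.07
tool_pos: [0.4655, -0.0886, 0.0751]
tool_rot: [[-0.017, 1.0, -0.0], [1.0, 0.017, -0.0], [-0.0, -0.0, -1.0]]
ft_force: [0.4, -0.6, 0.6]
width: 0.0434
finger_force: 0.0
```

servo_tool(
  moves=[
    [0, 0, 0, 0, 0, 0],
    [0, 0, 0, 0, 0, 0],
    [0, 0, 0, 0, 0, 0],
    [0, 0, 0, 0, 0, 0],
    [0, 0, 0, 0, 0, 0],
    [0, 0, 0, 0, 0, 0],
    [0, 0, 0, 0, 0, 0],
  ],
  grip=0,
)

```text
clock: 11.65
tool_pos: [0.466, -0.0885, 0.0752]
tool_rot: [[-0.016, 1.0, 0.001], [1.0, 0.016, -0.0], [-0.0, 0.001, -1.0]]
ft_force: [2.8, 0.2, -0.9]
width: 0.0116
finger_force: 29.8
```

Gripped. Turning anticlockwise to 88.5° (17.5 units).

servo_tool(
  moves=[
    [0, 0, 0, 0, 0, -1],
    [0, 0, 0, 0, 0, -1],
    [0, 0, 0, 0, 0, -1],
    [0, 0, 0, 0, 0, -1],
    [0, 0, 0, 0, 0, -1],
    [0, 0, 0, 0, 0, -1],
    [0, 0, 0, 0, 0, -1],
    [0, 0, 0, 0, 0, -1],
    [0, 0, 0, 0, 0, -1],
  ],
)

```text
clock: 12.4
tool_pos: [0.4653, -0.0888, 0.0751]
tool_rot: [[-0.721, 0.693, -0.0], [0.693, 0.721, -0.0], [0.0, -0.0, -1.0]]
ft_force: [-2.5, -0.3, 2.5]
width: 0.0114
finger_force: 29.9
```

servo_tool(
  moves=[
    [0, 0, 0, 0, 0, -1],
    [0, 0, 0, 0, 0, -1],
    [0, 0, 0, 0, 0, -1],
    [0, 0, 0, 0, 0, -1],
    [0, 0, 0, 0, 0, -1],
    [0, 0, 0, 0, 0, -1],
    [0, 0, 0, 0, 0, -1],
    [0, 0, 0, 0, 0, -1],
    [0, 0, 0, 0, 0, -0.5],
    [0, 0, 0, 0, 0, 0],
  ],
)

```text
clock: 13.23
tool_pos: [0.4651, -0.0894, 0.0751]
tool_rot: [[-1.0, 0.028, -0.001], [0.028, 1.0, -0.0], [0.001, -0.0, -1.0]]
ft_force: [-2.4, -3.3, 4.8]
width: 0.0122
finger_force: 31.0
```

Run:
```python
from h import *
s=st(); print(np.round(s['torque'],2),np.round(s['joints'],2)); go([.4713,-.0145,.16],-4.4)
```

```text
13.23 [ 0.4651 -0.0894  0.0751] [[-1.0, 0.028, -0.001], [0.028, 1.0, -0.0], [0.001, -0.0, -1.0]] [-2.4 -3.3  4.8] 0.0122
[-0.79  0.64 -0.69] [-0.23  0.14  0.34  2.03 -0.06  0.97  1.69]
level rx,ry [-0.   -0.01]
shift units [-0.13  2.5  -2.83]
yaw now 88.4 rz units -17.44
```

servo_tool(
  moves=[
    [0, 0, 0, 0, 0, 0],
    [0, 0, 0, 0, 0, 0],
    [0, 0, 0, 0, 0, 0],
    [0, 0, 0, 0, 0, 0],
    [0, 0, -0.7, 0, 0, 0],
    [0, 0, -0.7, 0, 0, 0],
    [0, 0, -0.7, 0, 0, 0],
    [0, 0, -0.7, 0, 0, 0],
    [-0.05, 0.9, 0, 0, 0, 0],
    [-0.05, 0.9, 0, 0, 0, 0],
    [-0.03, 0.7, 0, 0, 0, 0],
  ],
  grip=50,
)

```text
clock: 14.15
tool_pos: [0.4718, -0.0116, 0.1594]
tool_rot: [[-1.0, 0.027, 0.001], [0.027, 1.0, 0.001], [-0.001, 0.001, -1.0]]
ft_force: [0.8, 1.2, -0.3]
width: 0.0436
finger_force: 0.0
```

servo_tool(
  moves=[
    [0, 0, 0, 0, 0, 1],
    [0, 0, 0, 0, 0, 1],
    [0, 0, 0, 0, 0, 1],
    [0, 0, 0, 0, 0, 1],
    [0, 0, 0, 0, 0, 1],
    [0, 0, 0, 0, 0, 1],
    [0, 0, 0, 0, 0, 1],
    [0, 0, 0, 0, 0, 1],
    [0, 0, 0, 0, 0, 1],
    [0, 0, 0, 0, 0, 1],
    [0, 0, 0, 0, 0, 1],
    [0, 0, 0, 0, 0, 1],
  ],
  grip=100,
)

```text
clock: 15.15
tool_pos: [0.4715, -0.0134, 0.1588]
tool_rot: [[-0.472, 0.882, -0.0], [0.882, 0.472, 0.0], [0.0, 0.0, -1.0]]
ft_force: [-0.1, -0.3, -0.3]
width: 0.0869
finger_force: 0.0
```

servo_tool(
  moves=[
    [0, 0, 0, 0, 0, 1],
    [0, 0, 0, 0, 0, 1],
    [0, 0, 0, 0, 0, 1],
    [0, 0, 0, 0, 0, 1],
    [0, 0, 0, 0, 0, 1],
    [0, 0, 0, 0, 0, 1],
    [0, 0, 0, 0, 0, 0.55],
    [0, 0, 0, 0, 0, 0],
  ],
)

```text
clock: 15.82
tool_pos: [0.4715, -0.0134, 0.1589]
tool_rot: [[0.078, 0.997, 0.0], [0.997, -0.078, 0.0], [0.0, 0.0, -1.0]]
ft_force: [0.8, -1.3, -0.2]
width: 0.0871
finger_force: 0.0
```

Run:
```python
from h import *
s=st(); go([.4713,-.0145,.050],-4.4); im=snap('wrist','w4.png')
```

```text
15.82 [ 0.4715 -0.0134  0.1589] [[0.078, 0.997, 0.0], [0.997, -0.078, 0.0], [0.0, 0.0, -1.0]] [ 0.8 -1.3 -0.2] 0.0871
level rx,ry [ 0. -0.]
shift units [-0.04 -0.    3.63]
yaw now -4.5 rz units -0.01
```

View pics/w4.png

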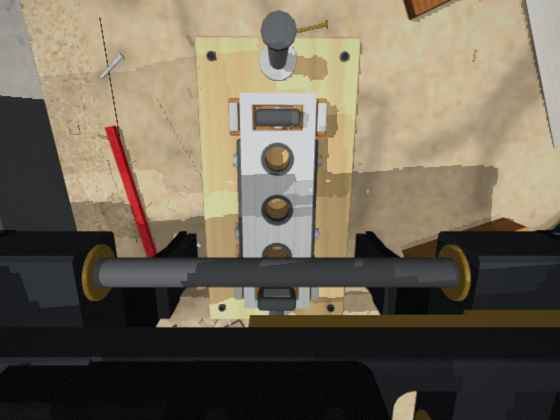

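Both wings now lie along their slots (b at (277,117), a at (277,298)), and the guide is centred and square between the fingers.

servo_tool(
  moves=[
    [-0.04, 0, 0.6, 0, 0, 0],
    [0, 0, 0.6, 0, 0, 0],
    [0, 0, 0.6, 0, 0, 0],
    [0, 0, 0.6, 0, 0, 0],
    [0, 0, 0.5, 0, 0, 0],
    [0, 0, 0.4, 0, 0, 0],
    [0, 0, 0.3, 0, 0, 0],
    [0, 0, 0, 0, 0, 0],
    [0, 0, 0, 0, 0, 0],
  ],
)

```text
clock: 16.62
tool_pos: [0.4713, -0.0149, 0.051]
tool_rot: [[0.075, 0.997, -0.001], [0.997, -0.075, -0.0], [-0.0, -0.0, -1.0]]
ft_force: [-0.6, -0.7, 0.7]
width: 0.0874
finger_force: 0.0
```

servo_tool(
  moves=[
    [0, 0, 0, 0, 0, 0],
    [0, 0, 0, 0, 0, 0],
    [0, 0, 0, 0, 0, 0],
    [0, 0, 0, 0, 0, 0],
    [0, 0, 0, 0, 0, 0],
    [0, 0, 0, 0, 0, 0],
  ],
  grip=0,
  newtons=40,
)

```text
clock: 17.12
tool_pos: [0.4717, -0.0148, 0.0512]
tool_rot: [[0.076, 0.997, 0.001], [0.997, -0.076, 0.0], [0.0, 0.001, -1.0]]
ft_force: [0.5, -0.6, 1.5]
width: 0.0577
finger_force: 40.0
```

Width is 57.7 mm, so the guide is held. Lifting slowly.

servo_tool(
  moves=[
    [0, 0, -0.1, 0, 0, 0],
    [0, 0, -0.2, 0, 0, 0],
    [0, 0, -0.2, 0, 0, 0],
    [0, 0, -0.2, 0, 0, 0],
    [0, 0, -0.2, 0, 0, 0],
    [0, 0, -0.2, 0, 0, 0],
    [0, 0, -0.2, 0, 0, 0],
    [0, 0, -0.2, 0, 0, 0],
    [0, 0, -0.2, 0, 0, 0],
    [0, 0, -0.3, 0, 0, 0],
    [0, 0, -0.3, 0, 0, 0],
    [0, 0, 0, 0, 0, 0],
  ],
)

```text
clock: 18.12
tool_pos: [0.4725, -0.0148, 0.122]
tool_rot: [[0.076, 0.997, 0.003], [0.997, -0.076, 0.001], [0.001, 0.003, -1.0]]
ft_force: [1.1, 0.4, -3.2]
width: 0.0573
finger_force: 40.0
```

servo_tool(
  moves=[
    [0, 0, -0.7, 0, 0, 0],
    [0, 0, -0.7, 0, 0, 0],
    [0, 0, -0.6, 0, 0, 0],
    [0, 0, 0, 0, 0, 0],
  ],
)

```text
clock: 18.45
tool_pos: [0.4732, -0.0148, 0.1832]
tool_rot: [[0.076, 0.997, 0.005], [0.997, -0.076, 0.001], [0.001, 0.005, -1.0]]
ft_force: [1.4, 0.3, -3.3]
width: 0.0573
finger_force: 40.0
```

Run:
```python
from h import *
s=st(); go([.498,.2975,.15],91);print(np.round(s['joints'],2))
```

```text
18.45 [ 0.4732 -0.0148  0.1832] [[0.076, 0.997, 0.005], [0.997, -0.076, 0.001], [0.001, 0.005, -1.0]] [ 1.4  0.3 -3.3] 0.0573
level rx,ry [ 0.06 -0.02]
shift units [10.44  0.03  1.12]
yaw now -4.3 rz units 16.93
[-0.36  0.01  0.3   1.92 -0.    1.21 -0.14]
```

servo_tool(
  moves=[
    [0.9, 0, 0, 0, 0, 0],
    [0.9, 0, 0, 0, 0, 0],
    [0.9, 0, 0, 0, 0, 0],
    [0.9, 0, 0, 0, 0, 0],
    [0.9, 0, 0, 0, 0, 0],
    [0.9, 0, 0, 0, 0, 0],
    [0.9, 0, 0, 0, 0, 0],
    [0.9, 0, 0, 0, 0, 0],
    [0.9, 0, 0, 0, 0, 0],
    [0.9, 0, 0, 0, 0, 0],
    [0.9, 0, 0, 0, 0, 0],
    [0.5, 0, 0, 0, 0, 0],
  ],
)

```text
clock: 19.45
tool_pos: [0.4939, 0.2995, 0.1784]
tool_rot: [[0.073, 0.997, -0.002], [0.997, -0.073, 0.0], [0.0, -0.002, -1.0]]
ft_force: [-0.1, -0.0, -2.9]
width: 0.0576
finger_force: 40.0
```

servo_tool(
  moves=[
    [0, 0, 0, 0, 0, -0.9],
    [0, 0, 0, 0, 0, -0.9],
    [0, 0, 0, 0, 0, -0.9],
    [0, 0, 0, 0, 0, -0.9],
    [0, 0, 0, 0, 0, -0.9],
    [0, 0, 0, 0, 0, -0.9],
    [0, 0, 0, 0, 0, -0.9],
    [0, 0, 0, 0, 0, -0.9],
    [0, 0, 0, 0, 0, -0.9],
    [0, 0, 0, 0, 0, -0.9],
    [0, 0, 0, 0, 0, -0.9],
    [0, 0, 0, 0, 0, -0.9],
  ],
)

```text
clock: 20.45
tool_pos: [0.4949, 0.2954, 0.1789]
tool_rot: [[-0.764, 0.645, -0.001], [0.645, 0.764, -0.001], [0.0, -0.001, -1.0]]
ft_force: [-0.2, 0.8, -2.5]
width: 0.0573
finger_force: 40.0
```

servo_tool(
  moves=[
    [0, 0, 0, 0, 0, -0.9],
    [0, 0, 0, 0, 0, -0.9],
    [0, 0, 0, 0, 0, -0.9],
    [0, 0, 0, 0, 0, -0.9],
    [0, 0, 0, 0, 0, -0.9],
    [0, 0, 0, 0, 0, -0.9],
    [0, 0, 0, 0, 0, -0.9],
    [0, 0, 0, 0, 0, -0.9],
    [0, 0, 0, 0, 0, -0.9],
    [0, 0, 0, 0, 0, 0],
  ],
)

```text
clock: 21.28
tool_pos: [0.495, 0.2954, 0.179]
tool_rot: [[-1.0, -0.006, -0.001], [-0.006, 1.0, -0.001], [0.001, -0.001, -1.0]]
ft_force: [0.7, -0.0, -3.6]
width: 0.0573
finger_force: 40.0
```

Run:
```python
from h import *
s=st(); go([.498,.2975,.015],91);print(np.round(s['joints'],2))
snap('wrist','w5.png')
```

```text
21.28 [0.495  0.2954 0.179 ] [[-1.0, -0.006, -0.001], [-0.006, 1.0, -0.001], [0.001, -0.001, -1.0]] [ 0.7 -0.  -3.6] 0.0573
level rx,ry [-0.01 -0.01]
shift units [-0.11  0.07  5.47]
yaw now 90.3 rz units -0.13
[-0.51  0.26 -0.12  1.65  0.03  1.24  0.93]
```

View pics/w5.png

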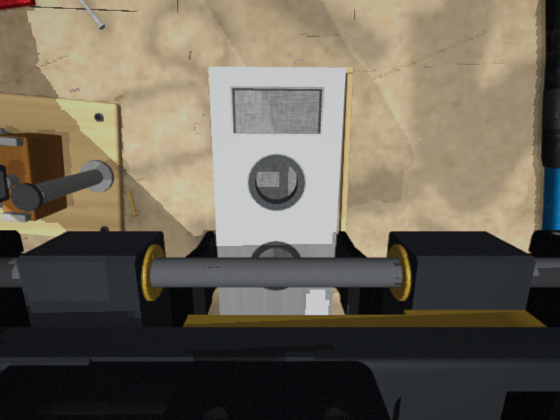

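The guide is held level over the tray. The jig can be seen at left.

servo_tool(
  moves=[
    [-0.11, 0.07, 0.6, 0, 0, 0],
    [0, 0, 0.6, 0, 0, 0],
    [0, 0, 0.6, 0, 0, 0],
    [0, 0, 0.6, 0, 0, 0],
    [0, 0, 0.6, 0, 0, 0],
    [0, 0, 0.6, 0, 0, 0],
    [0, 0, 0.6, 0, 0, 0],
    [0, 0, 0.6, 0, 0, 0],
    [0, 0, 0.3, 0, 0, 0],
    [0, 0, 0.2, 0, 0, 0],
    [0, 0, 0.15, 0, 0, 0],
    [0, 0, 0, 0, 0, 0],
  ],
)

```text
clock: 22.33
tool_pos: [0.4983, 0.2982, 0.0161]
tool_rot: [[-1.0, -0.002, -0.0], [-0.002, 1.0, -0.0], [0.0, -0.0, -1.0]]
ft_force: [-0.6, -0.4, -3.4]
width: 0.0576
finger_force: 40.0
```

servo_tool(
  moves=[
    [0, 0, 0.06, 0, 0, 0],
    [0, 0, 0.03, 0, 0, 0],
    [0, 0, 0, 0, 0, 0],
  ],
)

```text
clock: 22.58
tool_pos: [0.4986, 0.2985, 0.0143]
tool_rot: [[-1.0, -0.003, 0.001], [-0.003, 1.0, 0.001], [-0.001, 0.001, -1.0]]
ft_force: [0.2, -0.6, -3.3]
width: 0.0573
finger_force: 40.0
```

servo_tool(
  moves=[
    [0, 0, 0, 0, 0, 0],
    [0, 0, 0, 0, 0, 0],
    [0, 0, 0, 0, 0, 0],
    [0, 0, 0, 0, 0, 0],
  ],
  newtons=3,
)

```text
clock: 22.92
tool_pos: [0.4984, 0.2984, 0.0139]
tool_rot: [[-1.0, -0.003, 0.0], [-0.003, 1.0, 0.0], [-0.0, 0.0, -1.0]]
ft_force: [-0.8, -0.8, -2.9]
width: 0.0579
finger_force: 3.0
```

servo_tool(
  moves=[
    [0, 0, 0.07, 0, 0, 0],
    [0, 0, 0.06, 0, 0, 0],
    [0, 0, 0, 0, 0, 0],
  ],
)

```text
clock: 23.17
tool_pos: [0.498, 0.2982, 0.0093]
tool_rot: [[-1.0, -0.003, -0.001], [-0.003, 1.0, -0.0], [0.001, -0.0, -1.0]]
ft_force: [-0.2, 0.6, -3.5]
width: 0.0582
finger_force: 3.0
```

servo_tool(
  moves=[
    [0, 0, 0, 0, 0, 0],
    [0, 0, 0, 0, 0, 0],
    [0, 0, 0, 0, 0, 0],
  ],
  grip=76,
)

```text
clock: 23.42
tool_pos: [0.4987, 0.2986, 0.0103]
tool_rot: [[-1.0, -0.003, 0.001], [-0.003, 1.0, 0.001], [-0.001, 0.001, -1.0]]
ft_force: [0.1, 1.0, 0.5]
width: 0.0648
finger_force: 0.0
```

servo_tool(
  moves=[
    [0, 0, -0.3, 0, 0, 0],
    [0, 0, -0.6, 0, 0, 0],
    [0, 0, -0.8, 0, 0, 0],
    [0, 0, -0.8, 0, 0, 0],
    [0, 0, -0.8, 0, 0, 0],
    [0, 0, -0.8, 0, 0, 0],
    [0, 0, -0.8, 0, 0, 0],
    [0, 0, -0.5, 0, 0, 0],
    [0, 0, 0, 0, 0, 0],
  ],
)

```text
clock: 24.17
tool_pos: [0.4999, 0.2995, 0.1768]
tool_rot: [[-1.0, -0.003, 0.006], [-0.003, 1.0, 0.004], [-0.006, 0.004, -1.0]]
ft_force: [0.3, 1.0, 0.3]
width: 0.0664
finger_force: 0.0
```

Run:
```python
from h import *
s=st(); go([.4844,-.309,.18],80)
im=snap('top','top1.png'); find('top',['caddy','dowel0_mid'])
a=cv2.resize(im[170:280,130:275],(435,330),interpolation=cv2.INTER_CUBIC)
b=cv2.resize(im[190:265,345:410],(325,330),interpolation=cv2.INTER_CUBIC)
cv2.imwrite('pics/c3.png',np.hstack([a,cv2.resize(b,(325,330))]))
```

```text
24.17 [0.4999 0.2995 0.1768] [[-1.0, -0.003, 0.006], [-0.003, 1.0, 0.004], [-0.006, 0.004, -1.0]] [0.3 1.  0.3] 0.0664
level rx,ry [0.04 0.06]
shift units [  0.57 -20.28  -0.19]
yaw now 90.2 rz units 2.03
top caddy 0.9 [ 0.662 -0.101  0.032]
top caddy 0.61 [ 0.455 -0.297  0.046]
top caddy 0.57 [ 0.625 -0.436  0.032]
top dowel0_mid 0.64 [0.48  0.056 0.094]
top dowel0_mid 0.55 [ 0.417 -0.298  0.083]
top dowel0_mid 0.46 [0.714 0.142 0.008]
```

View pics/c3.png

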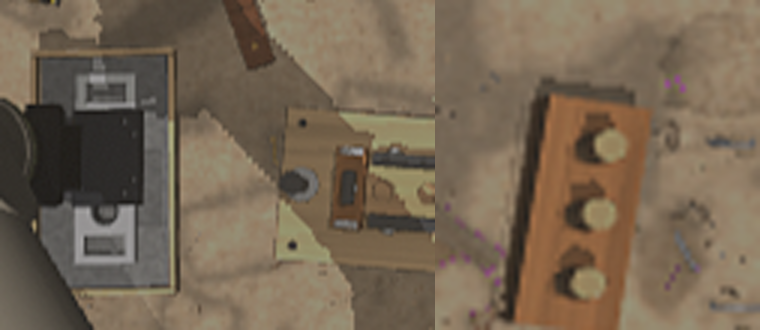

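The guide lies in the tray. The caddy has been knocked about 3 cm: the dowel tops are now near (379.6,223.2), (377.6,238.4) and (375.4,254.1).

Run:
```python
from h import *
for u,v in [(379.6,223.2),(377.6,238.4),(375.4,254.1)]: print(np.round(ray('top',u,v,.082),4))
s=arm.get_state()
go([.46,-.32,.20],83)
```

```text
[ 0.4999 -0.3146  0.082 ]
[ 0.4578 -0.308   0.082 ]
[ 0.4145 -0.3008  0.082 ]
level rx,ry [-0. -0.]
shift units [  1.33 -20.6   -0.94]
yaw now 90.2 rz units 1.43
```

servo_tool(
  moves=[
    [-0.15, -0.95, -0.2, 0, 0, 0],
    [-0.15, -0.95, -0.2, 0, 0, 0],
    [-0.15, -0.95, -0.2, 0, 0, 0],
    [-0.15, -0.95, -0.2, 0, 0, 0],
    [-0.15, -0.95, -0.2, 0, 0, 0],
    [-0.15, -0.95, -0.2, 0, 0, 0],
    [-0.15, -0.95, -0.2, 0, 0, 0],
    [-0.15, -0.95, -0.2, 0, 0, 0],
    [-0.15, -0.95, -0.2, 0, 0, 0],
    [-0.15, -0.95, -0.2, 0, 0, 0],
    [-0.15, -0.95, 0, 0, 0, 0],
    [0, -0.95, 0, 0, 0, 0],
  ],
)

```text
clock: 25.32
tool_pos: [0.5487, -0.0449, 0.231]
tool_rot: [[-1.0, -0.003, -0.001], [-0.003, 1.0, -0.0], [0.001, -0.0, -1.0]]
ft_force: [-0.0, -0.7, -0.7]
width: 0.0661
finger_force: 0.0
```

servo_tool(
  moves=[
    [0, -0.95, 0, 0, 0, 0.9],
    [0, -0.95, 0, 0, 0, 0.9],
    [0, -0.95, 0, 0, 0, 0],
    [0, -0.95, 0, 0, 0, 0],
    [0, -0.95, 0, 0, 0, 0],
    [0, -0.95, 0, 0, 0, 0],
    [0, -0.95, 0, 0, 0, 0],
    [0, -0.95, 0, 0, 0, 0],
    [0, -0.95, 0, 0, 0, 0],
    [0, -0.3, 0, 0, 0, 0],
    [0, 0, 0, 0, 0, 0],
    [0, 0, 0, 0, 0, 0],
  ],
  grip=46,
)

```text
clock: 26.32
tool_pos: [0.5145, -0.3058, 0.2308]
tool_rot: [[-0.988, 0.154, -0.001], [0.154, 0.988, 0.001], [0.002, 0.001, -1.0]]
ft_force: [0.4, 0.6, 0.9]
width: 0.0401
finger_force: 0.0
```

Run:
```python
from h import *
s=st(); print(np.round(s['joints'],2)); snap('wrist','w6.png'); find('wrist',['caddy','dowel0_mid'])
```

```text
26.32 [ 0.5145 -0.3058  0.2308] [[-0.988, 0.154, -0.001], [0.154, 0.988, 0.001], [0.002, 0.001, -1.0]] [0.4 0.6 0.9] 0.0401
[ 0.2   0.27  0.32  1.54 -0.09  1.35  1.94]
wrist caddy 0.68 [ 0.502 -0.312  0.084]
wrist caddy 0.63 [ 0.448 -0.306  0.048]
wrist caddy 0.42 [ 0.615 -0.112  0.007]
```

View pics/w6.png

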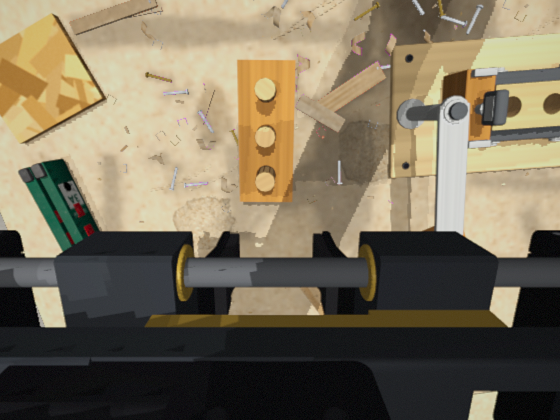

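The three dowel tops are at (264.5,89), (265,136) and (264,181); the caddy is square to the tool.

Run:
```python
from h import *
D=[ray('wrist',u,v,.082) for u,v in [(264.5,89),(265,136),(264,181)]]
for d in D: print(np.round(d,4))
for u,v in [(239,60),(295,60),(294,202),(241,202)]: print('caddy',np.round(ray('wrist',u,v,.044),4))
for p in D: go([p[0],p[1],.11],81)
```

```text
[ 0.4165 -0.2987  0.082 ]
[ 0.4591 -0.3051  0.082 ]
[ 0.5028 -0.3131  0.082 ]
caddy [ 0.381  -0.3208  0.044 ]
caddy [ 0.3897 -0.2638  0.044 ]
caddy [ 0.539  -0.2853  0.044 ]
caddy [ 0.5298 -0.3456  0.044 ]
level rx,ry [ 0.01 -0.01]
shift units [ 3.28 -0.31  4.05]
yaw now 81.3 rz units 0.06
level rx,ry [ 0.01 -0.01]
shift units [ 1.85 -0.3   4.05]
yaw now 81.3 rz units 0.06
level rx,ry [ 0.01 -0.01]
shift units [ 0.37 -0.35  4.05]
yaw now 81.3 rz units 0.06
```

servo_tool(
  moves=[
    [0.37, -0.35, 0.5, 0, 0, 0],
    [0, 0, 0.8, 0, 0, 0],
    [0, 0, 0.8, 0, 0, 0],
    [0, 0, 0.8, 0, 0, 0],
    [0, 0, 0.8, 0, 0, 0],
    [0, 0, 0.6, 0, 0, 0],
    [0, 0, 0.6, 0, 0, 0],
    [0, 0, 0.5, 0, 0, 0],
    [0, 0, 0.4, 0, 0, 0],
    [0, 0, 0.2, 0, 0, 0],
    [0, 0, 0, 0, 0, 0],
  ],
)

```text
clock: 27.38
tool_pos: [0.5018, -0.314, 0.0506]
tool_rot: [[-0.988, 0.153, -0.002], [0.153, 0.988, 0.001], [0.002, 0.001, -1.0]]
ft_force: [-0.4, -0.3, -0.3]
width: 0.0402
finger_force: 0.0
```

servo_tool(
  moves=[
    [0, 0, 0, 0, 0, 0],
    [0, 0, 0, 0, 0, 0],
    [0, 0, 0, 0, 0, 0],
    [0, 0, 0, 0, 0, 0],
    [0, 0, 0, 0, 0, 0],
  ],
  grip=0,
  newtons=8,
)

```text
clock: 27.8
tool_pos: [0.5025, -0.3154, 0.0525]
tool_rot: [[-0.988, 0.154, 0.001], [0.154, 0.988, -0.0], [-0.001, -0.0, -1.0]]
ft_force: [0.2, 0.2, 2.9]
width: 0.02
finger_force: 8.0
```

Run:
```python
from h import *
s=st(); print(np.round(s['joints'],2),s['finger_force'])
```

```text
27.8 [ 0.5025 -0.3154  0.0525] [[-0.988, 0.154, 0.001], [0.154, 0.988, -0.0], [-0.001, -0.0, -1.0]] [0.2 0.2 2.9] 0.02
[ 0.24  0.42  0.3   1.75 -0.14  1.    2.01] 7.999970616074279
```

servo_tool(
  moves=[
    [0, 0, 0, 0, 0, 0],
    [0, 0, 0, 0, 0, 0],
    [0, 0, 0, 0, 0, 0],
    [0, 0, -0.5, 0, 0, 0],
    [0, 0, -0.7, 0, 0, 0],
    [0, 0, -0.7, 0, 0, 0],
    [0, 0, 0, 0, 0, 1],
    [0, 0, 0, 0, 0, 1],
    [0, 0, 0, 0, 0, 1],
    [0, 0, 0, 0, 0, 1],
    [0, 0, 0, 0, 0, 1],
    [0, 0, 0, 0, 0, 1],
  ],
  grip=35,
)

```text
clock: 28.8
tool_pos: [0.502, -0.3151, 0.1087]
tool_rot: [[-0.776, 0.631, -0.0], [0.631, 0.776, 0.0], [0.0, 0.0, -1.0]]
ft_force: [-0.1, -0.1, 0.1]
width: 0.0304
finger_force: 0.0
```

servo_tool(
  moves=[
    [0, 0, 0, 0, 0, 1],
    [0, 0, 0, 0, 0, 1],
    [0, 0, 0, 0, 0, 1],
    [0, 0, 0, 0, 0, 1],
    [0, 0, 0, 0, 0, 1],
    [0, 0, 0, 0, 0, 1],
    [0, 0, 0, 0, 0, 1],
    [0, 0, 0, 0, 0, 1],
    [0, 0, 0, 0, 0, 1],
    [0, 0, 0, 0, 0, 1],
    [0, 0, 0, 0, 0, 1],
    [0, 0, 0, 0, 0, 1],
  ],
)

```text
clock: 29.8
tool_pos: [0.502, -0.315, 0.1087]
tool_rot: [[0.158, 0.987, -0.0], [0.987, -0.158, 0.0], [0.0, -0.0, -1.0]]
ft_force: [-0.7, -0.4, 0.1]
width: 0.0304
finger_force: 0.0
```

Run:
```python
from h import *
s=st(); go([.5028,-.3150,.052],-8.7)
```

```text
29.8 [ 0.502  -0.315   0.1087] [[0.158, 0.987, -0.0], [0.987, -0.158, 0.0], [0.0, -0.0, -1.0]] [-0.7 -0.4  0.1] 0.0304
level rx,ry [-0. -0.]
shift units [0.01 0.03 1.89]
yaw now -9.1 rz units -0.08
```

servo_tool(
  moves=[
    [0, 0.03, 0.5, 0, 0, 0],
    [0, 0, 0.5, 0, 0, 0],
    [0, 0, 0.5, 0, 0, 0],
    [0, 0, 0.37, 0, 0, 0],
    [0, 0, 0, 0, 0, 0],
  ],
)

```text
clock: 30.22
tool_pos: [0.5017, -0.3144, 0.0504]
tool_rot: [[0.154, 0.988, -0.003], [0.988, -0.154, 0.002], [0.001, -0.004, -1.0]]
ft_force: [0.5, -0.8, 0.8]
width: 0.0308
finger_force: 0.0
```

servo_tool(
  moves=[
    [0, 0, 0, 0, 0, 0],
    [0, 0, 0, 0, 0, 0],
    [0, 0, 0, 0, 0, 0],
    [0, 0, 0, 0, 0, 0],
    [0, 0, 0, 0, 0, 0],
  ],
  grip=0,
  newtons=25,
)

```text
clock: 30.63
tool_pos: [0.5029, -0.3156, 0.0536]
tool_rot: [[0.154, 0.988, 0.0], [0.988, -0.154, -0.0], [0.0, 0.0, -1.0]]
ft_force: [-4.1, 1.0, 6.3]
width: 0.0197
finger_force: 25.0
```

servo_tool(
  moves=[
    [0, 0, -0.3, 0, 0, 0],
    [0, 0, -0.6, 0, 0, 0],
    [0, 0, -0.8, 0, 0, 0],
    [0, 0, -0.8, 0, 0, 0],
    [0, 0, -0.8, 0, 0, 0],
    [0, 0, -0.8, 0, 0, 0],
    [0, 0, 0, 0, 0, 0],
  ],
)

```text
clock: 31.22
tool_pos: [0.5051, -0.3168, 0.1816]
tool_rot: [[0.154, 0.988, 0.008], [0.988, -0.154, -0.003], [-0.002, 0.008, -1.0]]
ft_force: [-0.1, 0.5, -0.2]
width: 0.0193
finger_force: 25.0
```

Run:
```python
from h import *
s=st(); go([.4717,-.0155,.18],-4.8)
go([.4752,.0264,.12],-4.8)
```

```text
31.22 [ 0.5051 -0.3168  0.1816] [[0.154, 0.988, 0.008], [0.988, -0.154, -0.003], [-0.002, 0.008, -1.0]] [-0.1  0.5 -0.2] 0.0193
level rx,ry [0.09 0.02]
shift units [ 9.75 -2.65  0.01]
yaw now -8.9 rz units -0.81
level rx,ry [0.09 0.02]
shift units [11.15 -2.76  2.01]
yaw now -8.9 rz units -0.81
```

servo_tool(
  moves=[
    [0.93, -0.23, 0, 0, 0, 0],
    [0.93, -0.23, 0, 0, 0, 0],
    [0.93, -0.23, 0, 0, 0, 0],
    [0.93, -0.23, 0, 0, 0, 0],
    [0.93, -0.23, 0, 0, 0, 0],
    [0.93, -0.23, 0, 0, 0, 0],
    [0.93, -0.23, 0, 0, 0, 0],
    [0.93, -0.23, 0, 0, 0, 0],
    [0.93, -0.23, 0, 0, 0, 0],
    [0.93, -0.23, 0, 0, 0, 0],
    [0.93, -0.23, 0, 0, 0, 0],
    [0.92, -0.23, 0, 0, 0, -0.8],
  ],
)

```text
clock: 32.22
tool_pos: [0.4725, 0.0295, 0.1765]
tool_rot: [[0.086, 0.996, 0.002], [0.996, -0.086, 0.001], [0.001, 0.002, -1.0]]
ft_force: [1.1, -0.3, 0.1]
width: 0.0193
finger_force: 25.0
```

servo_tool(
  moves=[
    [0, 0, 0.6, 0, 0, 0],
    [0, 0, 0.6, 0, 0, 0],
    [0, 0, 0.6, 0, 0, 0],
    [0, 0, 0, 0, 0, 0],
    [0, 0, 0, 0, 0, 0],
    [0, 0, 0, 0, 0, 0],
  ],
)

```text
clock: 32.72
tool_pos: [0.4732, 0.028, 0.123]
tool_rot: [[0.085, 0.996, 0.002], [0.996, -0.085, 0.0], [0.001, 0.001, -1.0]]
ft_force: [-0.4, -0.4, 0.2]
width: 0.0195
finger_force: 25.0
```

Run:
```python
from h import *
s=st(); go([.4752,.0264,.104],-4.8)
snap('wrist','w7.png')
for p in [(.4717,-.0155),(.4752,.0264),(.4682,-.0574)]:
    c=calibration('wrist');A=np.array(c['attitude']);f=210/np.tan(np.radians(c['vfov'])/2)
    q=A.T@(np.array([*p,.06])-c['eye']);print(c['cx']+f*q[0]/q[2],c['cy']+f*q[1]/q[2])
```

```text
32.72 [0.4732 0.028  0.123 ] [[0.085, 0.996, 0.002], [0.996, -0.085, 0.0], [0.001, 0.001, -1.0]] [-0.4 -0.4  0.2] 0.0195
level rx,ry [ 0.02 -0.01]
shift units [-0.05  0.07  0.63]
yaw now -4.9 rz units -0.01
278.67153742482253 270.2765424352329
278.779034817347 219.19911011379838
278.5728240356926 317.18025176344076
```

View pics/w7.png

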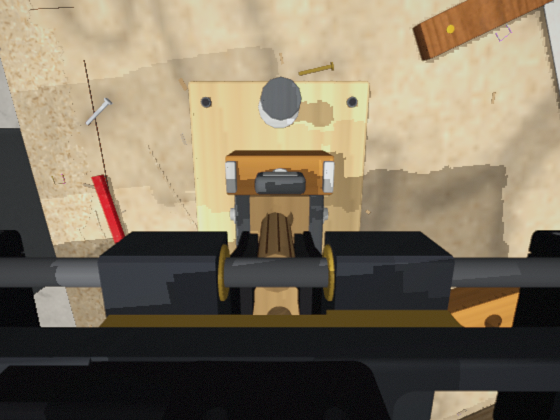

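The dowel's lower end, at about (274,213), covers hole 2 (predicted at (279,219)), and hole 0 shows at (277,313). I'll lower with force checks.

servo_tool(
  moves=[
    [-0.05, 0.07, 0.3, 0, 0, 0],
    [0, 0, 0.3, 0, 0, 0],
    [0, 0, 0, 0, 0, 0],
    [0, 0, 0, 0, 0, 0],
  ],
)

```text
clock: 33.1
tool_pos: [0.474, 0.0261, 0.1031]
tool_rot: [[0.085, 0.996, -0.001], [0.996, -0.085, -0.0], [-0.0, -0.001, -1.0]]
ft_force: [-0.6, -0.6, -0.3]
width: 0.0196
finger_force: 25.0
```

servo_tool(
  moves=[
    [0, 0, 0.1, 0, 0, 0],
    [0, 0, 0.1, 0, 0, 0],
    [0, 0, 0.1, 0, 0, 0],
    [0, 0, 0, 0, 0, 0],
  ],
)

```text
clock: 33.43
tool_pos: [0.4751, 0.0262, 0.0946]
tool_rot: [[0.084, 0.996, 0.001], [0.996, -0.084, -0.0], [0.0, 0.001, -1.0]]
ft_force: [3.3, -0.8, -3.7]
width: 0.0188
finger_force: 25.0
```

servo_tool(
  moves=[
    [0, 0, 0.1, 0, 0, 0],
    [0, 0, 0.1, 0, 0, 0],
    [0, 0, 0.1, 0, 0, 0],
    [0, 0, 0, 0, 0, 0],
    [0, 0, 0, 0, 0, 0],
  ],
)

```text
clock: 33.85
tool_pos: [0.475, 0.0262, 0.0855]
tool_rot: [[0.084, 0.996, 0.001], [0.996, -0.084, -0.0], [-0.0, 0.001, -1.0]]
ft_force: [6.2, -2.1, -2.5]
width: 0.0191
finger_force: 25.1
```

Run:
```python
from h import *
s=st(); print(np.round(s['torque'],2)); go([.4752,.0264,.07],-4.8)
```

```text
33.85 [0.475  0.0262 0.0855] [[0.084, 0.996, 0.001], [0.996, -0.084, -0.0], [-0.0, 0.001, -1.0]] [ 6.2 -2.1 -2.5] 0.0191
[-0.35 -1.56  0.  ]
level rx,ry [0.01 0.  ]
shift units [0.01 0.01 0.52]
yaw now -4.8 rz units -0.01
```

servo_tool(
  moves=[
    [-0.01, 0.03, 0.1, 0, 0, 0],
    [0, 0, 0.15, 0, 0, 0],
    [0, 0, 0.15, 0, 0, 0],
    [0, 0, 0.1, 0, 0, 0],
    [0, 0, 0, 0, 0, 0],
    [0, 0, 0, 0, 0, 0],
  ],
)

```text
clock: 34.35
tool_pos: [0.4752, 0.0259, 0.0702]
tool_rot: [[0.084, 0.996, -0.001], [0.996, -0.084, -0.0], [-0.0, -0.001, -1.0]]
ft_force: [4.8, -0.3, -2.1]
width: 0.019
finger_force: 25.0
```

servo_tool(
  moves=[
    [0, 0, 0.1, 0, 0, 0],
    [0, 0, 0.05, 0, 0, 0],
    [0, 0, 0, 0, 0, 0],
    [0, 0, 0, 0, 0, 0],
  ],
)

```text
clock: 34.68
tool_pos: [0.4764, 0.0263, 0.0686]
tool_rot: [[0.084, 0.996, 0.002], [0.996, -0.084, 0.001], [0.002, 0.002, -1.0]]
ft_force: [-5.2, -0.9, 28.0]
width: 0.0192
finger_force: 25.0
```

servo_tool(
  moves=[
    [0, 0, -0.05, 0, 0, 0],
    [0, 0, 0, 0, 0, 0],
    [0, 0, 0, 0, 0, 0],
    [0, 0, 0, 0, 0, 0],
    [0, 0, -0.4, 0, 0, 0],
    [0, 0, -0.8, 0, 0, 0],
    [0, 0, -0.9, 0, 0, 0],
    [0, 0, -0.9, 0, 0, 0],
    [0, 0, -0.7, 0, 0, 0],
    [0, 0, 0, 0, 0, 0],
  ],
  grip=46,
)

```text
clock: 35.52
tool_pos: [0.4771, 0.0262, 0.1825]
tool_rot: [[0.085, 0.996, 0.005], [0.996, -0.085, 0.002], [0.002, 0.005, -1.0]]
ft_force: [0.6, 0.0, 0.9]
width: 0.0399
finger_force: 0.0
```

Run:
```python
from h import *
s=st(); snap('top','top2.png'); im=cv2.imread('pics/top2.png'); cv2.imwrite('pics/c4.png',cv2.resize(im[190:265,345:410],None,fx=6,fy=6,interpolation=cv2.INTER_CUBIC))
go([.4588,-.307,.18],81)
h=cv2.cvtColor(im,cv2.COLOR_BGR2HSV)
for u,v in [(379,223),(377,238),(375,254),(370,245)]: print(im[v,u],h[v,u])
```

```text
35.52 [0.4771 0.0262 0.1825] [[0.085, 0.996, 0.005], [0.996, -0.085, 0.002], [0.002, 0.005, -1.0]] [0.6 0.  0.9] 0.0399
level rx,ry [ 0.03 -0.02]
shift units [-11.12   0.36  -0.  ]
yaw now -4.8 rz units -17.17
[32 40 47] [16 81 47]
[ 89 124 141] [ 20  94 141]
[ 89 124 141] [ 20  94 141]
[ 62  94 136] [ 13 139 136]
```

servo_tool(
  moves=[
    [-0.93, 0.03, 0, 0, 0, 0],
    [-0.93, 0.03, 0, 0, 0, 0],
    [-0.93, 0.03, 0, 0, 0, 0],
    [-0.93, 0.03, 0, 0, 0, 0],
    [-0.93, 0.03, 0, 0, 0, 0],
    [-0.93, 0.03, 0, 0, 0, 0],
    [-0.93, 0.03, 0, 0, 0, 0],
    [-0.93, 0.03, 0, 0, 0, 0],
    [-0.93, 0.03, 0, 0, 0, 0],
    [-0.93, 0.03, 0, 0, 0, 0],
    [-0.93, 0.03, 0, 0, 0, 0],
    [-0.9, 0.03, 0, 0, 0, 0],
  ],
)

```text
clock: 36.57
tool_pos: [0.457, -0.3087, 0.1772]
tool_rot: [[0.084, 0.996, -0.002], [0.996, -0.084, 0.001], [0.001, -0.002, -1.0]]
ft_force: [1.1, -0.4, -0.0]
width: 0.0397
finger_force: 0.0
```

servo_tool(
  moves=[
    [0, 0, 0, 0, 0, -1],
    [0, 0, 0, 0, 0, -1],
    [0, 0, 0, 0, 0, -1],
    [0, 0, 0, 0, 0, -1],
    [0, 0, 0, 0, 0, -1],
    [0, 0, 0, 0, 0, -1],
    [0, 0, 0, 0, 0, -1],
    [0, 0, 0, 0, 0, -1],
    [0, 0, 0, 0, 0, -1],
  ],
)

```text
clock: 37.32
tool_pos: [0.4572, -0.3073, 0.177]
tool_rot: [[-0.648, 0.762, -0.003], [0.762, 0.648, 0.001], [0.002, -0.001, -1.0]]
ft_force: [-0.3, 0.2, 0.0]
width: 0.0399
finger_force: 0.0
```

servo_tool(
  moves=[
    [0, 0, 0, 0, 0, -1],
    [0, 0, 0, 0, 0, -1],
    [0, 0, 0, 0, 0, -1],
    [0, 0, 0, 0, 0, -1],
    [0, 0, 0, 0, 0, -1],
    [0, 0, 0, 0, 0, -1],
    [0, 0, 0, 0, 0, -1],
    [0, 0, 0, 0, 0, -1],
    [0, 0, 0, 0, 0, -0.2],
    [0, 0, 0, 0, 0, 0],
  ],
)

```text
clock: 38.15
tool_pos: [0.4574, -0.3074, 0.1775]
tool_rot: [[-0.988, 0.155, -0.002], [0.155, 0.988, 0.001], [0.002, 0.001, -1.0]]
ft_force: [0.1, -0.1, 0.1]
width: 0.0401
finger_force: 0.0
```

Run:
```python
from h import *
s=st(); im=snap('wrist','w8.png'); go([.4588,-.307,.052],81)
cv2.imwrite('pics/c5.png',im[40:330,150:420])
```

```text
38.15 [ 0.4574 -0.3074  0.1775] [[-0.988, 0.155, -0.002], [0.155, 0.988, 0.001], [0.002, 0.001, -1.0]] [ 0.1 -0.1  0.1] 0.0401
level rx,ry [ 0.   -0.02]
shift units [-0.05  0.02  4.19]
yaw now 81.0 rz units 0.0
```

View pics/c5.png

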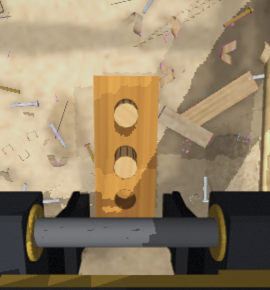

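Run:
```python
from h import *
for u,v in [(275.5,155),(275.5,202)]: p=ray('wrist',u,v,.082); print(p); go([p[0],p[1],.052])
print(ray('wrist',274.5,239,.044))
```

```text
[ 0.41542263 -0.29973603  0.082     ]
level rx,ry [ 0.   -0.02]
shift units [1.42 0.03 4.2 ]
[ 0.45461769 -0.30590275  0.082     ]
level rx,ry [ 0.   -0.02]
shift units [0.1  0.04 4.19]
[ 0.50196251 -0.31433702  0.044     ]
```

servo_tool(
  moves=[
    [0, 0.02, 0.5, 0, 0, 0],
    [0, 0, 0.8, 0, 0, 0],
    [0, 0, 0.8, 0, 0, 0],
    [0, 0, 0.6, 0, 0, 0],
    [0, 0, 0.5, 0, 0, 0],
    [0, 0, 0.5, 0, 0, 0],
    [0, 0, 0.3, 0, 0, 0],
    [0, 0, 0.2, 0, 0, 0],
    [0, 0, 0, 0, 0, 0],
  ],
)

```text
clock: 38.95
tool_pos: [0.4575, -0.3067, 0.0516]
tool_rot: [[-0.988, 0.155, -0.002], [0.155, 0.988, 0.001], [0.002, 0.0, -1.0]]
ft_force: [-1.2, 1.3, 0.4]
width: 0.04
finger_force: 0.0
```

servo_tool(
  moves=[
    [0, 0, 0, 0, 0, 0],
    [0, 0, 0, 0, 0, 0],
    [0, 0, 0, 0, 0, 0],
    [0, 0, 0, 0, 0, 0],
    [0, 0, 0, 0, 0, 0],
  ],
  grip=0,
  newtons=8,
)

```text
clock: 39.37
tool_pos: [0.4584, -0.3072, 0.0533]
tool_rot: [[-0.988, 0.154, 0.001], [0.154, 0.988, -0.0], [-0.001, -0.0, -1.0]]
ft_force: [0.1, 0.0, 2.4]
width: 0.0198
finger_force: 8.0
```

servo_tool(
  moves=[
    [0, 0, 0, 0, 0, 0],
    [0, 0, 0, 0, 0, 0],
    [0, 0, 0, 0, 0, 0],
    [0, 0, -0.5, 0, 0, 0],
    [0, 0, -0.7, 0, 0, 0],
    [0, 0, -0.7, 0, 0, 0],
    [0, 0, 0, 0, 0, 1],
    [0, 0, 0, 0, 0, 1],
    [0, 0, 0, 0, 0, 1],
    [0, 0, 0, 0, 0, 1],
    [0, 0, 0, 0, 0, 1],
    [0, 0, 0, 0, 0, 1],
  ],
  grip=35,
)

```text
clock: 40.37
tool_pos: [0.458, -0.307, 0.1097]
tool_rot: [[-0.776, 0.631, -0.0], [0.631, 0.776, 0.0], [0.0, 0.0, -1.0]]
ft_force: [0.7, -0.3, 0.3]
width: 0.0305
finger_force: 0.0
```

servo_tool(
  moves=[
    [0, 0, 0, 0, 0, 1],
    [0, 0, 0, 0, 0, 1],
    [0, 0, 0, 0, 0, 1],
    [0, 0, 0, 0, 0, 1],
    [0, 0, 0, 0, 0, 1],
    [0, 0, 0, 0, 0, 1],
    [0, 0, 0, 0, 0, 1],
    [0, 0, 0, 0, 0, 1],
    [0, 0, 0, 0, 0, 1],
    [0, 0, 0, 0, 0, 1],
    [0, 0, 0, 0, 0, 1],
    [0, 0, 0, 0, 0, 1],
  ],
)

```text
clock: 41.37
tool_pos: [0.458, -0.307, 0.1096]
tool_rot: [[0.158, 0.987, -0.0], [0.987, -0.158, 0.0], [0.0, -0.0, -1.0]]
ft_force: [-0.1, 0.4, -0.4]
width: 0.0303
finger_force: 0.0
```

Run:
```python
from h import *
s=st(); go([.458,-.307,.052],-9)
```

```text
41.37 [ 0.458  -0.307   0.1096] [[0.158, 0.987, -0.0], [0.987, -0.158, 0.0], [0.0, -0.0, -1.0]] [-0.1  0.4 -0.4] 0.0303
level rx,ry [-0. -0.]
shift units [-0.   -0.    1.92]
yaw now -9.1 rz units -0.02
```

servo_tool(
  moves=[
    [0, 0, 0.4, 0, 0, 0],
    [0, 0, 0.5, 0, 0, 0],
    [0, 0, 0.3, 0, 0, 0],
  ],
)

```text
clock: 41.62
tool_pos: [0.4575, -0.3065, 0.0718]
tool_rot: [[0.15, 0.989, -0.001], [0.989, -0.15, 0.001], [0.001, -0.001, -1.0]]
ft_force: [-0.5, 0.9, 0.4]
width: 0.0303
finger_force: 0.0
```

servo_tool(
  moves=[
    [0, 0, 0.3, 0, 0, 0],
    [0, 0, 0.3, 0, 0, 0],
    [0, 0, 0.1, 0, 0, 0],
    [0, 0, 0, 0, 0, 0],
  ],
)

```text
clock: 41.95
tool_pos: [0.4575, -0.3069, 0.0518]
tool_rot: [[0.153, 0.988, -0.001], [0.988, -0.153, 0.0], [0.0, -0.001, -1.0]]
ft_force: [0.3, -0.8, -0.2]
width: 0.0306
finger_force: 0.0
```

servo_tool(
  moves=[
    [0, 0, 0, 0, 0, 0],
    [0, 0, 0, 0, 0, 0],
    [0, 0, 0, 0, 0, 0],
    [0, 0, 0, 0, 0, 0],
    [0, 0, 0, 0, 0, 0],
  ],
  grip=0,
  newtons=25,
)

```text
clock: 42.37
tool_pos: [0.4584, -0.3073, 0.0532]
tool_rot: [[0.154, 0.988, 0.001], [0.988, -0.154, -0.0], [-0.0, 0.001, -1.0]]
ft_force: [-0.9, -0.0, 2.4]
width: 0.0193
finger_force: 25.0
```

servo_tool(
  moves=[
    [0, 0, -0.3, 0, 0, 0],
    [0, 0, -0.6, 0, 0, 0],
    [0, 0, -0.8, 0, 0, 0],
    [0, 0, -0.8, 0, 0, 0],
    [0, 0, -0.8, 0, 0, 0],
    [0, 0, -0.8, 0, 0, 0],
    [0, 0, 0, 0, 0, 0],
    [0, 0, 0, 0, 0, 0],
  ],
)

```text
clock: 43.03
tool_pos: [0.4587, -0.3074, 0.1773]
tool_rot: [[0.154, 0.988, 0.003], [0.988, -0.154, -0.0], [-0.0, 0.003, -1.0]]
ft_force: [0.1, 0.4, -0.1]
width: 0.0192
finger_force: 25.0
```

Run:
```python
from h import *
s=st(); go([.4721,-.0157,.12],-4.8)
```

```text
43.03 [ 0.4587 -0.3074  0.1773] [[0.154, 0.988, 0.003], [0.988, -0.154, -0.0], [-0.0, 0.003, -1.0]] [ 0.1  0.4 -0.1] 0.0192
level rx,ry [0.03 0.  ]
shift units [ 9.68 -1.06  1.91]
yaw now -8.8 rz units -0.81
```

servo_tool(
  moves=[
    [0.88, -0.1, 0, 0, 0, 0],
    [0.88, -0.1, 0, 0, 0, 0],
    [0.88, -0.1, 0, 0, 0, 0],
    [0.88, -0.1, 0, 0, 0, 0],
    [0.88, -0.1, 0, 0, 0, 0],
    [0.88, -0.1, 0, 0, 0, 0],
    [0.88, -0.1, 0, 0, 0, 0],
    [0.88, -0.1, 0, 0, 0, 0],
    [0.88, -0.1, 0, 0, 0, 0],
    [0.88, -0.1, 0, 0, 0, 0],
    [0.88, -0.06, 0, 0, 0, -0.8],
    [0, 0, 0, 0, 0, 0],
  ],
)

```text
clock: 44.03
tool_pos: [0.4707, -0.0099, 0.1747]
tool_rot: [[0.074, 0.997, -0.002], [0.997, -0.074, 0.001], [0.001, -0.002, -1.0]]
ft_force: [0.1, 0.3, 0.7]
width: 0.0196
finger_force: 25.0
```

servo_tool(
  moves=[
    [0, 0, 0.6, 0, 0, 0],
    [0, 0, 0.6, 0, 0, 0],
    [0, 0, 0.6, 0, 0, 0],
    [0, 0, 0, 0, 0, 0],
    [0, 0, 0, 0, 0, 0],
    [0, 0, 0, 0, 0, 0],
  ],
)

```text
clock: 44.53
tool_pos: [0.4714, -0.0155, 0.1223]
tool_rot: [[0.085, 0.996, 0.0], [0.996, -0.085, -0.0], [-0.0, 0.0, -1.0]]
ft_force: [0.1, -0.4, -0.0]
width: 0.0193
finger_force: 25.0
```

Run:
```python
from h import *
s=st(); go([.4721,-.0157,.104],-4.8)
```

```text
44.53 [ 0.4714 -0.0155  0.1223] [[0.085, 0.996, 0.0], [0.996, -0.085, -0.0], [-0.0, 0.0, -1.0]] [ 0.1 -0.4 -0. ] 0.0193
level rx,ry [0. 0.]
shift units [-0.    0.02  0.61]
yaw now -4.9 rz units -0.01
```

servo_tool(
  moves=[
    [0, 0.02, 0.3, 0, 0, 0],
    [0, 0, 0.3, 0, 0, 0],
    [0, 0, 0, 0, 0, 0],
    [0, 0, 0, 0, 0, 0],
  ],
)

```text
clock: 44.87
tool_pos: [0.4714, -0.0154, 0.1032]
tool_rot: [[0.084, 0.996, -0.001], [0.996, -0.084, -0.0], [-0.0, -0.001, -1.0]]
ft_force: [-0.4, -1.3, -0.3]
width: 0.0195
finger_force: 25.0
```

servo_tool(
  moves=[
    [0, 0, 0.1, 0, 0, 0],
    [0, 0, 0.1, 0, 0, 0],
    [0, 0, 0.1, 0, 0, 0],
    [0, 0, 0, 0, 0, 0],
  ],
)

```text
clock: 45.2
tool_pos: [0.4715, -0.0153, 0.0942]
tool_rot: [[0.084, 0.996, -0.001], [0.996, -0.084, -0.0], [-0.0, -0.001, -1.0]]
ft_force: [-0.1, 0.8, -0.4]
width: 0.0189
finger_force: 25.0
```

Run:
```python
from h import *
s=st(); print(np.round(s['torque'],2)); go([.4721,-.0157,.0695],-4.8)
```

```text
45.2 [ 0.4715 -0.0153  0.0942] [[0.084, 0.996, -0.001], [0.996, -0.084, -0.0], [-0.0, -0.001, -1.0]] [-0.1  0.8 -0.4] 0.0189
[-0.09  0.07 -0.01]
level rx,ry [-0.01  0.  ]
shift units [-0.01  0.02  0.82]
yaw now -4.8 rz units -0.01
```

In freely. Driving home.

servo_tool(
  moves=[
    [0, 0.01, 0.2, 0, 0, 0],
    [0, 0, 0.2, 0, 0, 0],
    [0, 0, 0.2, 0, 0, 0],
    [0, 0, 0.15, 0, 0, 0],
    [0, 0, 0, 0, 0, 0],
    [0, 0, 0, 0, 0, 0],
  ],
)

```text
clock: 45.7
tool_pos: [0.472, -0.0154, 0.0719]
tool_rot: [[0.084, 0.996, -0.001], [0.996, -0.084, -0.0], [-0.0, -0.001, -1.0]]
ft_force: [-0.2, 0.2, -0.2]
width: 0.0194
finger_force: 25.0
```

servo_tool(
  moves=[
    [0, 0, 0.1, 0, 0, 0],
    [0, 0, 0.05, 0, 0, 0],
    [0, 0, 0, 0, 0, 0],
    [0, 0, 0, 0, 0, 0],
  ],
)

```text
clock: 46.03
tool_pos: [0.4729, -0.0153, 0.0689]
tool_rot: [[0.085, 0.996, 0.001], [0.996, -0.085, 0.001], [0.001, 0.001, -1.0]]
ft_force: [-4.0, -0.3, 13.4]
width: 0.0196
finger_force: 25.0
```

servo_tool(
  moves=[
    [0, 0, 0.06, 0, 0, 0],
    [0, 0, 0, 0, 0, 0],
    [0, 0, 0, 0, 0, 0],
  ],
)

```text
clock: 46.28
tool_pos: [0.4731, -0.0153, 0.068]
tool_rot: [[0.085, 0.996, 0.002], [0.996, -0.085, 0.001], [0.001, 0.001, -1.0]]
ft_force: [-9.3, -0.5, 28.1]
width: 0.019
finger_force: 25.0
```

servo_tool(
  moves=[
    [0, 0, -0.05, 0, 0, 0],
    [0, 0, 0, 0, 0, 0],
    [0, 0, 0, 0, 0, 0],
    [0, 0, 0, 0, 0, 0],
    [0, 0, -0.4, 0, 0, 0],
    [0, 0, -0.8, 0, 0, 0],
    [0, 0, -0.9, 0, 0, 0],
    [0, 0, -0.9, 0, 0, 0],
    [0, 0, -0.7, 0, 0, 0],
    [0, 0, 0, 0, 0, 0],
  ],
  grip=46,
)

```text
clock: 47.12
tool_pos: [0.4742, -0.0152, 0.1823]
tool_rot: [[0.084, 0.996, 0.006], [0.996, -0.085, 0.002], [0.002, 0.006, -1.0]]
ft_force: [0.6, 0.7, 0.7]
width: 0.0402
finger_force: 0.0
```

Run:
```python
from h import *
s=st(); go([.4150,-.3003,.18],81); im=snap('top','top3.png')
h=cv2.cvtColor(im,cv2.COLOR_BGR2GRAY)[240:262,365:387]; o=cv2.cvtColor(cv2.imread('pics/top2.png'),cv2.COLOR_BGR2GRAY)[240:262,365:387]
print(cv2.absdiff(h,o).max())
```

```text
47.12 [ 0.4742 -0.0152  0.1823] [[0.084, 0.996, 0.006], [0.996, -0.085, 0.002], [0.002, 0.006, -1.0]] [0.6 0.7 0.7] 0.0402
level rx,ry [ 0.06 -0.02]
shift units [-9.64 -1.17  0.05]
yaw now -4.8 rz units -17.17
90
```

servo_tool(
  moves=[
    [-0.88, -0.11, 0, 0, 0, 0],
    [-0.88, -0.11, 0, 0, 0, 0],
    [-0.88, -0.11, 0, 0, 0, 0],
    [-0.88, -0.11, 0, 0, 0, 0],
    [-0.88, -0.11, 0, 0, 0, 0],
    [-0.88, -0.11, 0, 0, 0, 0],
    [-0.88, -0.11, 0, 0, 0, 0],
    [-0.88, -0.11, 0, 0, 0, 0],
    [-0.88, -0.11, 0, 0, 0, 0],
    [-0.88, -0.11, 0, 0, 0, 0],
    [-0.84, -0.07, 0, 0, 0, 0],
  ],
)

```text
clock: 48.08
tool_pos: [0.4117, -0.3017, 0.1773]
tool_rot: [[0.085, 0.996, -0.001], [0.996, -0.085, 0.0], [0.0, -0.001, -1.0]]
ft_force: [1.0, 0.3, 0.1]
width: 0.0398
finger_force: 0.0
```

servo_tool(
  moves=[
    [0, 0, 0, 0, 0, -1],
    [0, 0, 0, 0, 0, -1],
    [0, 0, 0, 0, 0, -1],
    [0, 0, 0, 0, 0, -1],
    [0, 0, 0, 0, 0, -1],
    [0, 0, 0, 0, 0, -1],
    [0, 0, 0, 0, 0, -1],
    [0, 0, 0, 0, 0, -1],
    [0, 0, 0, 0, 0, -1],
  ],
)

```text
clock: 48.83
tool_pos: [0.4122, -0.3002, 0.1771]
tool_rot: [[-0.648, 0.761, -0.002], [0.761, 0.648, 0.0], [0.002, -0.001, -1.0]]
ft_force: [-1.1, -0.8, -0.0]
width: 0.0401
finger_force: 0.0
```

servo_tool(
  moves=[
    [0, 0, 0, 0, 0, -1],
    [0, 0, 0, 0, 0, -1],
    [0, 0, 0, 0, 0, -1],
    [0, 0, 0, 0, 0, -1],
    [0, 0, 0, 0, 0, -1],
    [0, 0, 0, 0, 0, -1],
    [0, 0, 0, 0, 0, -1],
    [0, 0, 0, 0, 0, -1],
    [0, 0, 0, 0, 0, -0.2],
    [0, 0, 0, 0, 0, 0],
  ],
)

```text
clock: 49.67
tool_pos: [0.4124, -0.3003, 0.1775]
tool_rot: [[-0.988, 0.155, -0.001], [0.155, 0.988, 0.0], [0.001, 0.0, -1.0]]
ft_force: [-0.9, 0.1, -0.4]
width: 0.0404
finger_force: 0.0
```

Run:
```python
from h import *
s=st(); go([.4150,-.3003,.052],81)
a=cv2.imread('pics/w8.png'); b=snap('wrist','w9.png')
c=calibration('wrist');A=np.array(c['attitude']);f=210/np.tan(np.radians(c['vfov'])/2)
q=A.T@(np.array([.415,-.3003,.082])-c['eye']);u,v=c['cx']+f*q[0]/q[2],c['cy']+f*q[1]/q[2];print(u,v)
# template of the dowel top from w8 (275.5,202) matched in the new picture
t=a[190:214,263:288]; r=cv2.matchTemplate(b[140:260,200:350],t,cv2.TM_CCOEFF_NORMED); _,m,_,l=cv2.minMaxLoc(r); print(m,l[0]+200+12.5,l[1]+140+12)
p=ray('wrist',l[0]+212.5,l[1]+152,.082);print(p)
```

```text
49.67 [ 0.4124 -0.3003  0.1775] [[-0.988, 0.155, -0.001], [0.155, 0.988, 0.0], [0.001, 0.0, -1.0]] [-0.9  0.1 -0.4] 0.0404
level rx,ry [ 0.   -0.02]
shift units [-0.09  0.01  4.18]
yaw now 81.1 rz units 0.02
274.809324942263 208.363031460776
0.9471196532249451 276.5 204
[ 0.4114196  -0.29827872  0.082     ]
```

servo_tool(
  moves=[
    [-0.08, 0.03, 0.5, 0, 0, 0],
    [0, 0, 0.8, 0, 0, 0],
    [0, 0, 0.8, 0, 0, 0],
    [0, 0, 0.6, 0, 0, 0],
    [0, 0, 0.5, 0, 0, 0],
    [0, 0, 0.5, 0, 0, 0],
    [0, 0, 0.3, 0, 0, 0],
    [0, 0, 0.18, 0, 0, 0],
    [0, 0, 0, 0, 0, 0],
  ],
)

```text
clock: 50.47
tool_pos: [0.4148, -0.2997, 0.0521]
tool_rot: [[-0.988, 0.155, -0.002], [0.155, 0.988, 0.0], [0.002, 0.0, -1.0]]
ft_force: [-0.5, 0.2, 0.6]
width: 0.0402
finger_force: 0.0
```

servo_tool(
  moves=[
    [0, 0, 0, 0, 0, 0],
    [0, 0, 0, 0, 0, 0],
    [0, 0, 0, 0, 0, 0],
    [0, 0, 0, 0, 0, 0],
    [0, 0, 0, 0, 0, 0],
  ],
  grip=0,
  newtons=8,
)

```text
clock: 50.88
tool_pos: [0.4157, -0.3001, 0.0535]
tool_rot: [[-0.988, 0.154, 0.001], [0.154, 0.988, -0.0], [-0.001, 0.0, -1.0]]
ft_force: [0.1, -0.1, 2.0]
width: 0.0194
finger_force: 8.0
```

servo_tool(
  moves=[
    [0, 0, 0, 0, 0, 0],
    [0, 0, 0, 0, 0, 0],
    [0, 0, 0, 0, 0, 0],
    [0, 0, -0.5, 0, 0, 0],
    [0, 0, -0.7, 0, 0, 0],
    [0, 0, -0.7, 0, 0, 0],
    [0, 0, 0, 0, 0, 1],
    [0, 0, 0, 0, 0, 1],
    [0, 0, 0, 0, 0, 1],
    [0, 0, 0, 0, 0, 1],
    [0, 0, 0, 0, 0, 1],
    [0, 0, 0, 0, 0, 1],
  ],
  grip=38,
)

```text
clock: 51.88
tool_pos: [0.4152, -0.3, 0.11]
tool_rot: [[-0.776, 0.631, -0.0], [0.631, 0.776, 0.0], [0.0, 0.0, -1.0]]
ft_force: [-0.4, -0.1, 0.2]
width: 0.033
finger_force: 0.0
```

servo_tool(
  moves=[
    [0, 0, 0, 0, 0, 1],
    [0, 0, 0, 0, 0, 1],
    [0, 0, 0, 0, 0, 1],
    [0, 0, 0, 0, 0, 1],
    [0, 0, 0, 0, 0, 1],
    [0, 0, 0, 0, 0, 1],
    [0, 0, 0, 0, 0, 1],
    [0, 0, 0, 0, 0, 1],
    [0, 0, 0, 0, 0, 1],
    [0, 0, 0, 0, 0, 1],
    [0, 0, 0, 0, 0, 1],
    [0, 0, 0, 0, 0, 1],
  ],
)

```text
clock: 52.88
tool_pos: [0.4152, -0.2999, 0.11]
tool_rot: [[0.158, 0.987, -0.0], [0.987, -0.158, 0.0], [0.0, -0.0, -1.0]]
ft_force: [-0.5, -0.3, 0.2]
width: 0.0334
finger_force: 0.0
```

Run:
```python
from h import *
s=st(); go([.4148,-.3,.052],-9)
```

```text
52.88 [ 0.4152 -0.2999  0.11  ] [[0.158, 0.987, -0.0], [0.987, -0.158, 0.0], [0.0, -0.0, -1.0]] [-0.5 -0.3  0.2] 0.0334
level rx,ry [-0. -0.]
shift units [-0.   -0.01  1.93]
yaw now -9.1 rz units -0.02
```

servo_tool(
  moves=[
    [0, 0, 0.4, 0, 0, 0],
    [0, 0, 0.5, 0, 0, 0],
    [0, 0, 0.4, 0, 0, 0],
    [0, 0, 0.3, 0, 0, 0],
    [0, 0, 0.2, 0, 0, 0],
    [0, 0, 0.1, 0, 0, 0],
    [0, 0, 0, 0, 0, 0],
  ],
)

```text
clock: 53.47
tool_pos: [0.4149, -0.3001, 0.0524]
tool_rot: [[0.154, 0.988, -0.001], [0.988, -0.154, 0.0], [0.0, -0.001, -1.0]]
ft_force: [-0.7, -0.3, 0.3]
width: 0.0331
finger_force: 0.0
```

servo_tool(
  moves=[
    [0, 0, 0, 0, 0, 0],
    [0, 0, 0, 0, 0, 0],
    [0, 0, 0, 0, 0, 0],
    [0, 0, 0, 0, 0, 0],
    [0, 0, 0, 0, 0, 0],
  ],
  grip=0,
  newtons=25,
)

```text
clock: 53.88
tool_pos: [0.4157, -0.3002, 0.0534]
tool_rot: [[0.154, 0.988, 0.001], [0.988, -0.154, -0.0], [-0.0, 0.001, -1.0]]
ft_force: [-0.4, -0.3, 2.1]
width: 0.0192
finger_force: 25.0
```

servo_tool(
  moves=[
    [0, 0, -0.3, 0, 0, 0],
    [0, 0, -0.6, 0, 0, 0],
    [0, 0, -0.8, 0, 0, 0],
    [0, 0, -0.8, 0, 0, 0],
    [0, 0, -0.8, 0, 0, 0],
    [0, 0, -0.8, 0, 0, 0],
    [0, 0, 0, 0, 0, 0],
    [0, 0, 0, 0, 0, 0],
  ],
)

```text
clock: 54.55
tool_pos: [0.4159, -0.3003, 0.1773]
tool_rot: [[0.153, 0.988, 0.003], [0.988, -0.153, -0.0], [0.0, 0.003, -1.0]]
ft_force: [0.1, 0.6, -0.5]
width: 0.0192
finger_force: 25.0
```

Run:
```python
from h import *
s=st(); go([.4684,-.0573,.12],-4.8)
```

```text
54.55 [ 0.4159 -0.3003  0.1773] [[0.153, 0.988, 0.003], [0.988, -0.153, -0.0], [0.0, 0.003, -1.0]] [ 0.1  0.6 -0.5] 0.0192
level rx,ry [ 0.03 -0.  ]
shift units [8.27 0.48 1.92]
yaw now -8.8 rz units -0.81
```

servo_tool(
  moves=[
    [0.83, 0.05, 0, 0, 0, 0],
    [0.83, 0.05, 0, 0, 0, 0],
    [0.83, 0.05, 0, 0, 0, 0],
    [0.83, 0.05, 0, 0, 0, 0],
    [0.83, 0.05, 0, 0, 0, 0],
    [0.83, 0.05, 0, 0, 0, 0],
    [0.83, 0.05, 0, 0, 0, 0],
    [0.83, 0.05, 0, 0, 0, 0],
    [0.83, 0.05, 0, 0, 0, 0],
    [0.8, 0.03, 0, 0, 0, -0.8],
    [0, 0, 0, 0, 0, 0],
    [0, 0, 0, 0, 0, 0],
  ],
)

```text
clock: 55.55
tool_pos: [0.4671, -0.0561, 0.1751]
tool_rot: [[0.082, 0.997, -0.002], [0.997, -0.082, -0.001], [-0.001, -0.002, -1.0]]
ft_force: [-0.2, -1.5, -0.6]
width: 0.019
finger_force: 25.0
```

servo_tool(
  moves=[
    [0, 0, 0.6, 0, 0, 0],
    [0, 0, 0.6, 0, 0, 0],
    [0, 0, 0.6, 0, 0, 0],
    [0, 0, 0, 0, 0, 0],
    [0, 0, 0, 0, 0, 0],
    [0, 0, 0, 0, 0, 0],
  ],
)

```text
clock: 56.05
tool_pos: [0.4678, -0.0578, 0.1227]
tool_rot: [[0.086, 0.996, 0.0], [0.996, -0.086, -0.0], [-0.0, 0.0, -1.0]]
ft_force: [-0.6, -0.1, -1.0]
width: 0.0194
finger_force: 25.0
```

Run:
```python
from h import *
s=st(); go([.4684,-.0573,.104],-4.8)
```

```text
56.05 [ 0.4678 -0.0578  0.1227] [[0.086, 0.996, 0.0], [0.996, -0.086, -0.0], [-0.0, 0.0, -1.0]] [-0.6 -0.1 -1. ] 0.0194
level rx,ry [0. 0.]
shift units [0.02 0.02 0.62]
yaw now -4.9 rz units -0.02
```

servo_tool(
  moves=[
    [0.02, 0.02, 0.3, 0, 0, 0],
    [0, 0, 0.3, 0, 0, 0],
    [0, 0, 0, 0, 0, 0],
    [0, 0, 0, 0, 0, 0],
  ],
)

```text
clock: 56.38
tool_pos: [0.4679, -0.0566, 0.1035]
tool_rot: [[0.084, 0.996, -0.001], [0.996, -0.084, -0.0], [-0.0, -0.001, -1.0]]
ft_force: [0.1, -0.1, -0.1]
width: 0.0196
finger_force: 25.0
```

servo_tool(
  moves=[
    [0, 0, 0.1, 0, 0, 0],
    [0, 0, 0.1, 0, 0, 0],
    [0, 0, 0.1, 0, 0, 0],
    [0, 0, 0, 0, 0, 0],
  ],
)

```text
clock: 56.72
tool_pos: [0.4683, -0.0566, 0.0946]
tool_rot: [[0.084, 0.996, -0.0], [0.996, -0.084, -0.0], [-0.0, 0.0, -1.0]]
ft_force: [0.5, -0.7, -0.7]
width: 0.0194
finger_force: 25.0
```

Run:
```python
from h import *
s=st(); print(np.round(s['torque'],2)); go([.4684,-.0573,.0695],-4.8)
```

```text
56.72 [ 0.4683 -0.0566  0.0946] [[0.084, 0.996, -0.0], [0.996, -0.084, -0.0], [-0.0, 0.0, -1.0]] [ 0.5 -0.7 -0.7] 0.0194
[-0.24 -0.17 -0.03]
level rx,ry [0. 0.]
shift units [-0.02  0.01  0.84]
yaw now -4.8 rz units -0.01
```

servo_tool(
  moves=[
    [0, 0.01, 0.2, 0, 0, 0],
    [0, 0, 0.2, 0, 0, 0],
    [0, 0, 0.2, 0, 0, 0],
    [0, 0, 0.15, 0, 0, 0],
    [0, 0, 0, 0, 0, 0],
    [0, 0, 0, 0, 0, 0],
  ],
)

```text
clock: 57.22
tool_pos: [0.4684, -0.0567, 0.0722]
tool_rot: [[0.085, 0.996, -0.001], [0.996, -0.085, -0.0], [-0.0, -0.001, -1.0]]
ft_force: [1.0, -1.2, -1.1]
width: 0.0191
finger_force: 25.0
```

servo_tool(
  moves=[
    [0, 0, 0.1, 0, 0, 0],
    [0, 0, 0.1, 0, 0, 0],
    [0, 0, 0, 0, 0, 0],
    [0, 0, 0, 0, 0, 0],
  ],
)

```text
clock: 57.55
tool_pos: [0.4696, -0.0566, 0.0679]
tool_rot: [[0.085, 0.996, 0.002], [0.996, -0.085, 0.001], [0.001, 0.002, -1.0]]
ft_force: [-4.6, -1.1, 18.8]
width: 0.0191
finger_force: 25.0
```

servo_tool(
  moves=[
    [0, 0, -0.05, 0, 0, 0],
    [0, 0, 0, 0, 0, 0],
    [0, 0, 0, 0, 0, 0],
    [0, 0, 0, 0, 0, 0],
    [0, 0, -0.4, 0, 0, 0],
    [0, 0, -0.8, 0, 0, 0],
    [0, 0, -0.9, 0, 0, 0],
    [0, 0, -0.9, 0, 0, 0],
    [0, 0, -0.9, 0, 0, 0],
    [0, 0, -0.9, 0, 0, 0],
    [0, 0, 0, 0, 0, 0],
  ],
  grip=46,
)

```text
clock: 58.47
tool_pos: [0.4707, -0.0566, 0.2165]
tool_rot: [[0.085, 0.996, 0.006], [0.996, -0.085, 0.002], [0.002, 0.006, -1.0]]
ft_force: [1.1, -0.2, 1.5]
width: 0.04
finger_force: 0.0
```

servo_tool(
  moves=[
    [-0.65, 0.8, 0, 0, 0, 0],
    [-0.65, 0.8, 0, 0, 0, 0],
    [-0.65, 0.8, 0, 0, 0, 0],
    [-0.65, 0.8, 0, 0, 0, 0],
    [-0.65, 0.6, 0, 0, 0, 0],
    [0, 0, 0, 0, 0, 1],
    [0, 0, 0, 0, 0, 1],
    [0, 0, 0, 0, 0, 1],
    [0, 0, 0, 0, 0, 1],
    [0, 0, 0, 0, 0, 1],
    [0, 0, 0, 0, 0, 1],
  ],
)

```text
clock: 59.38
tool_pos: [0.5738, -0.1632, 0.2112]
tool_rot: [[0.575, 0.818, -0.001], [0.818, -0.575, 0.0], [-0.0, -0.001, -1.0]]
ft_force: [0.3, 0.3, -0.7]
width: 0.0401
finger_force: 0.0
```

servo_tool(
  moves=[
    [0, 0, 0, 0, 0, 1],
    [0, 0, 0, 0, 0, 1],
    [0, 0, 0, 0, 0, 1],
    [0, 0, 0, 0, 0, 1],
    [0, 0, 0, 0, 0, 1],
    [0, 0, 0, 0, 0, 1],
    [0, 0, 0, 0, 0, 1],
    [0, 0, 0, 0, 0, 1],
    [0, 0, 0, 0, 0, 1],
    [0, 0, 0, 0, 0, 1],
    [0, 0, 0, 0, 0, 1],
    [0, 0, 0, 0, 0, 0.6],
  ],
)

```text
clock: 60.38
tool_pos: [0.5738, -0.1631, 0.2113]
tool_rot: [[0.999, -0.054, -0.001], [-0.054, -0.999, -0.0], [-0.001, 0.0, -1.0]]
ft_force: [-0.0, -0.4, 0.5]
width: 0.0402
finger_force: 0.0
```

Run:
```python
from h import *
s=st(); print(np.round(s['joints'],2)); im=snap('wrist','w10.png'); find('wrist',['strap_knob'])
find('top',[]); snap('top','top4.png'); find('top',['strap_knob'])
c=calibration('wrist');A=np.array(c['attitude']);f=210/np.tan(np.radians(c['vfov'])/2)
q=A.T@(np.array([.6735,-.150,.135])-c['eye']);u,v=c['cx']+f*q[0]/q[2],c['cy']+f*q[1]/q[2];print(u,v)
u,v=int(u),int(v); g=cv2.cvtColor(im,cv2.COLOR_BGR2GRAY)[:235]
m=(g<60).astype(np.uint8); n,L,S,C=cv2.connectedComponentsWithStats(m)
for i in range(1,n):
    if S[i,4]>150: print(S[i],np.round(C[i],1),np.round(ray('wrist',*C[i],.13),4))
```

```text
60.38 [ 0.5738 -0.1631  0.2113] [[0.999, -0.054, -0.001], [-0.054, -0.999, -0.0], [-0.001, 0.0, -1.0]] [-0.  -0.4  0.5] 0.0402
[-0.66  0.48  1.16  1.6  -0.44  1.36 -1.07]
wrist strap_knob 0.83 [ 0.624 -0.146  0.108]
top strap_knob 0.58 [ 0.675 -0.151  0.106]
252.22274336943198 76.56924804149749
[180   0  24  71 307] [192.4  27.7] [ 0.7081 -0.1099  0.13  ]
[ 457    0  103   29 2478] [506.1  12.4] [ 0.7075 -0.3283  0.13  ]
[322  44  23  46 253] [333.3  65.3] [ 0.679  -0.2086  0.13  ]
[238  62  29  34 742] [252.1  78.5] [ 0.6729 -0.1495  0.13  ]
[481  63  48 107 756] [502.3 107.5] [ 0.644  -0.3342  0.13  ]
[347 101  21  28 155] [357.6 115.1] [ 0.6436 -0.2267  0.13  ]
[  0 131  23  39 273] [  9.3 152.2] [0.6284 0.0411 0.13  ]
[360 206 100  29 561] [397.2 227.1] [ 0.5535 -0.2609  0.13  ]
[ 92 232 101   3 295] [142.7 233. ] [ 0.558  -0.0516  0.13  ]
```

servo_tool(
  moves=[
    [0.82, -0.16, 0, 0, 0, 0],
    [0.82, -0.16, 0, 0, 0, 0],
    [0.82, -0.16, 0, 0, 0, 0],
    [0.82, -0.15, 0, 0, 0, 0],
    [0, 0, 0.5, 0, 0, 0],
    [0, 0, 0.5, 0, 0, 0],
    [0, 0, 0.5, 0, 0, 0],
    [0, 0, 0, 0, 0, 0],
    [0, 0, 0, 0, 0, 0],
  ],
)

```text
clock: 61.33
tool_pos: [0.6728, -0.1492, 0.1665]
tool_rot: [[0.999, -0.049, -0.001], [-0.049, -0.999, 0.0], [-0.001, -0.0, -1.0]]
ft_force: [0.7, 1.5, -0.3]
width: 0.0401
finger_force: 0.0
```

Run:
```python
from h import *
s=st(); print(np.round(s['joints'],2)); go([.673,-.1497,.112],-92.9)
```

```text
61.33 [ 0.6728 -0.1492  0.1665] [[0.999, -0.049, -0.001], [-0.049, -0.999, 0.0], [-0.001, -0.0, -1.0]] [ 0.7  1.5 -0.3] 0.0401
[-0.48  0.71  1.02  1.38 -0.6   1.38 -1.08]
level rx,ry [-0.    0.02]
shift units [0.01 0.02 1.82]
yaw now -92.8 rz units 0.02
```

servo_tool(
  moves=[
    [0, 0.02, 0.4, 0, 0, 0],
    [0, 0, 0.5, 0, 0, 0],
    [0, 0, 0.5, 0, 0, 0],
    [0, 0, 0.4, 0, 0, 0],
    [0, 0, 0, 0, 0, 0],
    [0, 0, 0, 0, 0, 0],
  ],
)

```text
clock: 61.83
tool_pos: [0.6727, -0.1497, 0.112]
tool_rot: [[0.999, -0.049, -0.002], [-0.049, -0.999, 0.0], [-0.002, -0.0, -1.0]]
ft_force: [0.5, 0.8, -0.2]
width: 0.04
finger_force: 0.0
```

servo_tool(
  moves=[
    [0, 0, 0, 0, 0, 0],
    [0, 0, 0, 0, 0, 0],
    [0, 0, 0, 0, 0, 0],
    [0, 0, 0, 0, 0, 0],
    [0, 0, 0, 0, 0, 0],
  ],
  grip=0,
  newtons=15,
)

```text
clock: 62.25
tool_pos: [0.6735, -0.1501, 0.1136]
tool_rot: [[0.999, -0.05, 0.001], [-0.05, -0.999, -0.0], [0.001, 0.0, -1.0]]
ft_force: [-0.1, 0.4, 2.3]
width: 0.0216
finger_force: 15.0
```

Run:
```python
from h import *
s=st(); print(np.round(s['joints'],2)); d=np.array(s['tool_pos'])[:2]-[.4618,-.1392]; print(np.linalg.norm(d),np.degrees(np.arctan2(d[1],d[0])))
```

```text
62.25 [ 0.6735 -0.1501  0.1136] [[0.999, -0.05, 0.001], [-0.05, -0.999, -0.0], [0.001, 0.0, -1.0]] [-0.1  0.4  2.3] 0.0216
[-0.47  0.75  0.98  1.44 -0.63  1.29 -1.06]
0.21194719972617274 -2.9521673962659944
```

servo_tool(
  moves=[
    [-0.0067, -0.308, 0, 0, 0, -0.5],
    [-0.0067, -0.308, 0, 0, 0, -0.5],
    [-0.0067, -0.308, 0, 0, 0, -0.5],
    [-0.0067, -0.308, 0, 0, 0, -0.5],
    [-0.0067, -0.308, 0, 0, 0, -0.5],
    [-0.0067, -0.308, 0, 0, 0, -0.5],
    [-0.0067, -0.308, 0, 0, 0, -0.5],
    [-0.0067, -0.308, 0, 0, 0, -0.5],
    [-0.0067, -0.308, 0, 0, 0, -0.5],
    [-0.0067, -0.308, 0, 0, 0, -0.5],
    [-0.0067, -0.308, 0, 0, 0, -0.5],
    [-0.0067, -0.308, 0, 0, 0, -0.5],
  ],
)

```text
clock: 63.25
tool_pos: [0.6504, -0.0427, 0.1136]
tool_rot: [[0.889, 0.458, 0.001], [0.458, -0.889, -0.0], [0.001, 0.001, -1.0]]
ft_force: [0.8, -1.1, 2.4]
width: 0.0215
finger_force: 15.0
```

servo_tool(
  moves=[
    [-0.0067, -0.308, 0, 0, 0, -0.5],
    [-0.0067, -0.308, 0, 0, 0, -0.5],
    [-0.0067, -0.308, 0, 0, 0, -0.5],
    [-0.0067, -0.308, 0, 0, 0, -0.5],
    [-0.0067, -0.308, 0, 0, 0, -0.5],
    [-0.0067, -0.308, 0, 0, 0, -0.5],
    [-0.0067, -0.308, 0, 0, 0, -0.5],
    [-0.0067, -0.308, 0, 0, 0, -0.5],
    [-0.0067, -0.308, 0, 0, 0, -0.5],
    [-0.0067, -0.308, 0, 0, 0, -0.5],
    [0, 0, 0, 0, 0, 0],
    [0, 0, 0, 0, 0, 0],
  ],
)

```text
clock: 64.25
tool_pos: [0.5908, 0.0287, 0.1135]
tool_rot: [[0.611, 0.792, -0.0], [0.792, -0.611, 0.001], [0.001, -0.001, -1.0]]
ft_force: [-1.1, 0.6, 6.8]
width: 0.0217
finger_force: 15.0
```

Run:
```python
from h import *
s=st(); print(np.round(s['joints'],2)); d=np.array(s['tool_pos'])[:2]-[.4618,-.1392]; print(np.linalg.norm(d),np.degrees(np.arctan2(d[1],d[0])))
a=np.radians(85.2-30*0); p=[.4618+.212*np.cos(a),-.1392+.212*np.sin(a),.113]; go(p,-4.8)
```

```text
64.25 [0.5908 0.0287 0.1135] [[0.611, 0.792, -0.0], [0.792, -0.611, 0.001], [0.001, -0.001, -1.0]] [-1.1  0.6  6.8] 0.0217
[-0.8   0.45  0.86  1.72 -0.37  1.14 -0.49]
0.21175806097596603 52.4546361231165
level rx,ry [-0.01 -0.01]
shift units [-1.12 -3.82  0.02]
yaw now -37.7 rz units -6.57
```

servo_tool(
  moves=[
    [-0.0067, -0.308, 0, 0, 0, -0.5],
    [-0.0067, -0.308, 0, 0, 0, -0.5],
    [-0.0067, -0.308, 0, 0, 0, -0.5],
    [-0.0067, -0.308, 0, 0, 0, -0.5],
    [-0.0067, -0.308, 0, 0, 0, -0.5],
    [-0.0067, -0.308, 0, 0, 0, -0.5],
    [-0.0067, -0.308, 0, 0, 0, -0.5],
    [-0.0067, -0.308, 0, 0, 0, -0.5],
    [-0.0067, -0.308, 0, 0, 0, -0.5],
    [-0.0067, -0.308, 0, 0, 0, -0.5],
    [0, 0, 0, 0, 0, 0],
    [0, 0, 0, 0, 0, 0],
  ],
)

```text
clock: 65.25
tool_pos: [0.5077, 0.0675, 0.1134]
tool_rot: [[0.218, 0.976, -0.0], [0.976, -0.218, 0.001], [0.001, -0.0, -1.0]]
ft_force: [-1.6, -1.5, 9.2]
width: 0.0214
finger_force: 15.0
```

servo_tool(
  moves=[
    [-0.0067, -0.308, 0, 0, 0, -0.5],
    [-0.0067, -0.308, 0, 0, 0, -0.5],
    [-0.0067, -0.308, 0, 0, 0, -0.5],
    [0, 0, 0, 0, 0, 0],
    [0, 0, 0, 0, 0, 0],
  ],
)

```text
clock: 65.67
tool_pos: [0.4804, 0.0717, 0.1134]
tool_rot: [[0.089, 0.996, -0.0], [0.996, -0.089, 0.001], [0.001, -0.0, -1.0]]
ft_force: [-1.8, -2.6, 8.7]
width: 0.0213
finger_force: 15.0
```

Run:
```python
from h import *
s=st(); d=np.array(s['tool_pos'])[:2]-[.4618,-.1392]; print(np.linalg.norm(d),np.degrees(np.arctan2(d[1],d[0])))
```

```text
65.67 [0.4804 0.0717 0.1134] [[0.089, 0.996, -0.0], [0.996, -0.089, 0.001], [0.001, -0.0, -1.0]] [-1.8 -2.6  8.7] 0.0213
0.21172309622212 84.95287052823069
```

servo_tool(
  moves=[
    [0, -0.05, 0, 0, 0, 0],
    [0, -0.05, 0, 0, 0, 0],
    [0, 0, 0, 0, 0, 0],
    [0, 0, 0, 0, 0, 0],
  ],
)

```text
clock: 66.0
tool_pos: [0.4795, 0.0717, 0.1135]
tool_rot: [[0.09, 0.996, 0.004], [0.996, -0.09, -0.0], [0.0, 0.004, -1.0]]
ft_force: [9.5, -2.4, -0.6]
width: 0.0217
finger_force: 15.0
```

servo_tool(
  moves=[
    [0, -0.05, 0, 0, 0, 0],
    [0, -0.03, 0, 0, 0, 0],
    [0, 0, 0, 0, 0, 0],
    [0, 0, 0, 0, 0, 0],
  ],
)

```text
clock: 66.33
tool_pos: [0.4794, 0.0718, 0.1137]
tool_rot: [[0.09, 0.996, 0.01], [0.996, -0.09, -0.0], [0.001, 0.01, -1.0]]
ft_force: [24.0, -1.5, -14.0]
width: 0.0214
finger_force: 15.1
```

The strap is at its end stop. I relax, release and lift away.

servo_tool(
  moves=[
    [0, 0.14, 0, 0, 0, 0],
    [0, 0, 0, 0, 0, 0],
  ],
)

```text
clock: 66.5
tool_pos: [0.4804, 0.0717, 0.1134]
tool_rot: [[0.09, 0.996, 0.001], [0.996, -0.09, 0.0], [0.0, 0.001, -1.0]]
ft_force: [0.8, -1.7, 9.6]
width: 0.0214
finger_force: 15.0
```

servo_tool(
  moves=[
    [0, 0, 0, 0, 0, 0],
    [0, 0, 0, 0, 0, 0],
    [0, 0, 0, 0, 0, 0],
    [0, 0, 0, 0, 0, 0],
    [0, 0, -0.4, 0, 0, 0],
    [0, 0, -0.8, 0, 0, 0],
    [0, 0, -0.9, 0, 0, 0],
    [0, 0, -0.9, 0, 0, 0],
    [0, 0, -0.9, 0, 0, 0],
    [0.8, -0.6, -0.5, 0, 0, 0],
    [0.8, -0.6, 0, 0, 0, 0],
    [0.8, -0.6, 0, 0, 0, 0],
  ],
  grip=45,
)

```text
clock: 67.5
tool_pos: [0.4326, 0.1491, 0.246]
tool_rot: [[0.094, 0.996, 0.001], [0.996, -0.094, 0.001], [0.002, 0.001, -1.0]]
ft_force: [0.2, 0.2, -0.8]
width: 0.0392
finger_force: 0.0
```

servo_tool(
  moves=[
    [0.9, -0.4, 0, 0, 0, 0],
    [0.9, -0.4, 0, 0, 0, 0],
    [0.9, -0.4, 0, 0, 0, 0],
    [0.9, -0.3, 0, 0, 0, 0],
    [0.9, 0, 0, 0, 0, 0],
    [0.9, 0, 0, 0, 0, 0],
    [0, 0, 0, 0, 0, 0],
    [0, 0, 0, 0, 0, 0],
  ],
)

```text
clock: 68.17
tool_pos: [0.4027, 0.3147, 0.2443]
tool_rot: [[0.09, 0.996, -0.0], [0.996, -0.09, -0.002], [-0.002, -0.0, -1.0]]
ft_force: [-0.3, -0.8, -0.4]
width: 0.039
finger_force: 0.0
```

Run:
```python
from h import *
s=st(); im=snap('top','top5.png'); sc=snap('scene','sc5.png')
a=cv2.resize(im[165:280,130:400],(800,341),interpolation=cv2.INTER_CUBIC)
b=cv2.resize(sc[170:290,150:370],(440,240),interpolation=cv2.INTER_CUBIC)
o=np.zeros((585,800,3),np.uint8); o[:341]=a; o[343:583,:440]=b; cv2.imwrite('pics/fin.png',o)
```

```text
68.17 [0.4027 0.3147 0.2443] [[0.09, 0.996, -0.0], [0.996, -0.09, -0.002], [-0.002, -0.0, -1.0]] [-0.3 -0.8 -0.4] 0.039
```

View pics/fin.png

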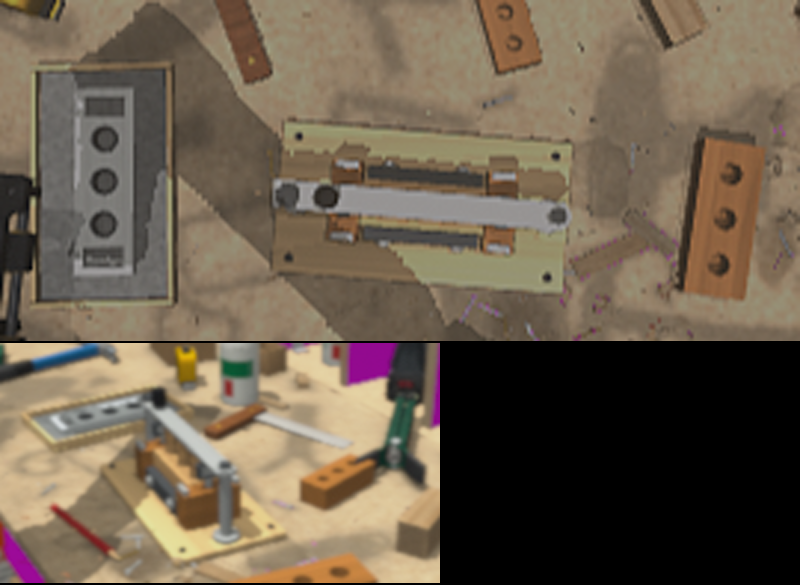

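The guide lies flat in the tray at (104,180). The strap runs over the dowels from the pivot at (558,216) to the stud at (288,193). I'll nudge the knob once more from outside, to take up the ~1 mm I relaxed before release.

Run:
```python
from h import *
go([.53,.076,.244],-4.8)
```

```text
level rx,ry [-0.    0.01]
shift units [-7.47  4.94  0.03]
yaw now -5.4 rz units -0.11
```

servo_tool(
  moves=[
    [-0.75, 0.5, 0, 0, 0, 0],
    [-0.75, 0.5, 0, 0, 0, 0],
    [-0.75, 0.5, 0, 0, 0, 0],
    [-0.75, 0.5, 0, 0, 0, 0],
    [-0.75, 0.5, 0, 0, 0, 0],
    [-0.75, 0.5, 0, 0, 0, 0],
    [-0.75, 0.5, 0, 0, 0, 0],
    [-0.75, 0.5, 0, 0, 0, 0],
    [-0.75, 0.5, 0, 0, 0, 0],
    [-0.72, 0.44, 0, 0, 0, 0],
    [0, 0, 0, 0, 0, 0],
    [0, 0, 0, 0, 0, 0],
  ],
  grip=0,
)

```text
clock: 69.27
tool_pos: [0.53, 0.0743, 0.2451]
tool_rot: [[0.098, 0.995, -0.0], [0.995, -0.098, 0.0], [0.0, -0.0, -1.0]]
ft_force: [0.5, 0.6, 0.3]
width: 0.0004
finger_force: 0.0
```

servo_tool(
  moves=[
    [0, 0, 0.7, 0, 0, 0],
    [0, 0, 0.7, 0, 0, 0],
    [0, 0, 0.7, 0, 0, 0],
    [0, 0, 0.7, 0, 0, 0],
    [0, 0, 0.7, 0, 0, 0],
    [0, 0, 0.7, 0, 0, 0],
    [0, 0, 0, 0, 0, 0],
    [0, 0, 0, 0, 0, 0],
  ],
)

```text
clock: 69.93
tool_pos: [0.5291, 0.0773, 0.1189]
tool_rot: [[0.093, 0.996, -0.002], [0.996, -0.093, -0.0], [-0.0, -0.002, -1.0]]
ft_force: [-0.2, -0.4, 0.3]
width: 0.0006
finger_force: 0.0
```

servo_tool(
  moves=[
    [0, -0.2, 0, 0, 0, 0],
    [0, -0.2, 0, 0, 0, 0],
    [0, -0.15, 0, 0, 0, 0],
    [0, 0, 0, 0, 0, 0],
    [0, 0, 0, 0, 0, 0],
  ],
)

```text
clock: 70.35
tool_pos: [0.5136, 0.0789, 0.1197]
tool_rot: [[0.093, 0.996, 0.001], [0.996, -0.093, 0.001], [0.001, 0.001, -1.0]]
ft_force: [-0.6, 0.1, -0.1]
width: 0.0006
finger_force: 0.0
```

servo_tool(
  moves=[
    [-0.22, 0, 0, 0, 0, 0],
    [0, -0.1, 0, 0, 0, 0],
    [0, -0.1, 0, 0, 0, 0],
    [0, -0.05, 0, 0, 0, 0],
    [0, 0, 0, 0, 0, 0],
    [0, 0, 0, 0, 0, 0],
  ],
)

```text
clock: 70.85
tool_pos: [0.5055, 0.0727, 0.119]
tool_rot: [[0.093, 0.996, 0.0], [0.996, -0.093, 0.0], [0.0, 0.0, -1.0]]
ft_force: [0.1, -1.2, 0.8]
width: -0.0001
finger_force: 0.0
```

servo_tool(
  moves=[
    [0, -0.1, 0, 0, 0, 0],
    [0, 0, 0, 0, 0, 0],
    [0, 0, 0, 0, 0, 0],
  ],
)

```text
clock: 71.1
tool_pos: [0.5024, 0.0729, 0.119]
tool_rot: [[0.093, 0.996, -0.0], [0.996, -0.093, 0.0], [0.0, -0.0, -1.0]]
ft_force: [-0.4, 0.4, -0.4]
width: 0.0006
finger_force: 0.0
```

servo_tool(
  moves=[
    [0, -0.08, 0, 0, 0, 0],
    [0, -0.08, 0, 0, 0, 0],
    [0, 0, 0, 0, 0, 0],
    [0, 0, 0, 0, 0, 0],
  ],
)

```text
clock: 71.43
tool_pos: [0.4997, 0.0731, 0.1195]
tool_rot: [[0.093, 0.996, 0.005], [0.996, -0.093, -0.0], [0.0, 0.005, -1.0]]
ft_force: [10.7, -0.2, -7.6]
width: 0.0003
finger_force: 5.4
```

servo_tool(
  moves=[
    [0, -0.05, 0, 0, 0, 0],
    [0, 0, 0, 0, 0, 0],
    [0, 0, 0, 0, 0, 0],
  ],
)

```text
clock: 71.68
tool_pos: [0.4996, 0.0731, 0.1197]
tool_rot: [[0.093, 0.996, 0.008], [0.996, -0.093, -0.0], [0.0, 0.008, -1.0]]
ft_force: [17.5, 0.5, -12.4]
width: 0.0007
finger_force: 8.7
```

The knob is hard on the stop. Retract and hand in.

servo_tool(
  moves=[
    [0, 0.4, 0, 0, 0, 0],
    [0, 0.5, 0, 0, 0, 0],
    [0, 0.3, -0.5, 0, 0, 0],
    [0, 0, -0.8, 0, 0, 0],
    [0, 0, -0.9, 0, 0, 0],
    [0, 0, -0.9, 0, 0, 0],
    [0, 0, -0.9, 0, 0, 0],
    [0, 0, 0, 0, 0, 0],
    [0, 0, 0, 0, 0, 0],
    [0, 0, 0, 0, 0, 0],
  ],
)

```text
clock: 72.52
tool_pos: [0.5317, 0.0702, 0.2384]
tool_rot: [[0.093, 0.996, -0.001], [0.996, -0.093, 0.0], [0.0, -0.001, -1.0]]
ft_force: [-0.6, 0.1, -0.7]
width: 0.0003
finger_force: 0.0
```

Run:
```python
from h import *
st(); print(order.job_done())
```

```text
72.52 [0.5317 0.0702 0.2384] [[0.093, 0.996, -0.001], [0.996, -0.093, 0.0], [0.0, -0.001, -1.0]] [-0.6  0.1 -0.7] 0.0003
the job is handed in; nothing more can be done
None
```

The job is handed in at 72.5 s, with no verdict returned: both thumbscrews are loosened, the guide lies flat in its tray, all three dowels are pressed home, and the strap is closed hard against its end stop at the catch stud.

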